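# Hang the keyhole lamp on its sprung stud over the glass shelf

### The job

Hang the small lamp on the headed stud above the glass shelf: slip the keyhole of its back plate over the stud's head until the plate lies against the tiles, then slide the lamp down and press it gently home until the sprung stud gives by about 3 mm (6 mm would overstrain its spring), and let go so that it hangs upright and still. How high the stud is clamped in its track is not known exactly, so look or feel for it, never force the plate (more than 30 N on wall or stud chips the tiles), and leave everything else where it stands.

Things in the scene. Friction and masses are not known exactly. Their poses are not given: they have to be found in the camera images.
- lamp: Battery lamp, 0.13 to 0.2 kg, standing on the counter: upright aluminium back plate 64 wide (y), 96 high, 4 thick (x -4 to 0 mm), a level bar from its front along -x to a black puck-shaped lamp head (44 diameter, 36 high, axis at x -92 mm) that also stands on the counter. Origin: middle of the lower edge of the plate's back face; x points out of the back (into the wall when hung), z up.
- lamp_bar (a point): Where to grip the lamp from above, fingers closing along y: on the axis of its bar, 14 wide (y) and 14 high, x -4 to -72 mm. Point at x -50, y 0, z 28 mm of the lamp's frame, axes as the lamp's.
- lamp_hole (a point): Centre of the keyhole's entry: eight-sided hole through the plate, 18 mm across flats, at y 0, z 55 mm of the lamp's frame, on the back face. Sloped shoulders lead up from it into a slot 9 mm wide, on the same middle line, closed end at z 78 mm. Seated, the stud's axis is at z 75 mm, so from hole centre to seat the lamp slides down 20 mm.
- wall: Low tiled partition fixed on the counter, 400 long (y), 220 high, 50 thick, with a frosted glass shelf on its front: top 50 mm above the counter, reaching x -125 mm. The tiled face is the plane x = 0, the wall lies on +x, the stud points along -x. Origin: on the counter under the stud, in the face plane. The lamp hangs with its axes parallel to these.
- stud_mid (a point): Middle of the stud's flush track on the tiled face, 170 mm above the counter, axes as the wall's. The steel stud is on the line y = 0 but clamped anywhere from 15 mm below to 15 mm above this point; that height is reported nowhere. Neck 6 diameter, 8 long from the face, then a head 15 diameter, 4 thick (outer face 12 mm off the tiles).
- stud (a joint): How far the sprung stud is pushed down from where it is clamped, m: 0 when free (0.1 mm from its own weight), grows downward, hard stop at 8 mm; spring 2.5 N per mm. It gives only downward, not sideways or inward.
- rack: Bystander on the shelf: grey slotted rack 70 x 80 mm with three round filters on edge, 64 high in all. Origin under its centre.
- lens: Bystander on the shelf: black macro lens, 68 mm diameter, 70 high. Origin under its centre.
- cap: Bystander on the shelf, near below the stud: grey body cap 60 mm diameter, 11 high. Origin under its centre.
- clamp: Bystander on the counter: small aluminium tripod plate in a dark lever-lock clamp, 62 x 62 x 31 mm. Origin underneath.
- hood: Bystander on the counter: black ring-shaped lens hood, 72 mm diameter, 28 high. Origin under its centre.
- case: Bystander on the counter: grey flat case 90 x 70 x 24 mm. Origin under its centre.
- fluid: Bystander on the counter: white bottle 36 mm diameter, 85 high. Origin under its centre.
Things that resemble listed ones, but are neither listed nor needed, are in the scene too. Leave any orange, pink or red look-alike of the lamp alone.

How it is judged (in metres and radians):
On the way, in this order (a step that is already met when the one before it is completed fails the run):
1. the lamp is lifted clear of the counter (height (world z) of lamp above 0.03 m), for 0.1 s.
2. the keyhole is over the stud: the plate lies against the tiles, upright, not yet slid down (x of lamp_hole in the frame of stud_mid between -0.0055 and 0.003 m and x of lamp in the frame of stud_mid between -0.0055 and 0.003 m and y of lamp in the frame of stud_mid between -0.006 and 0.006 m and angle between the x axis of lamp and the x axis of wall, either way round below 0.13 rad and angle between lamp's own z axis and vertical below 0.13 rad and z of lamp in the frame of stud_mid between -0.074 and -0.036 m and value of joint stud below 0.0012 m), for 0.05 s.
3. slid down and pressed home: the sprung stud gives at least 1.5 mm under the plate lying against the tiles (x of lamp_hole in the frame of stud_mid between -0.0055 and 0.003 m and x of lamp in the frame of stud_mid between -0.0055 and 0.003 m and y of lamp in the frame of stud_mid between -0.006 and 0.006 m and angle between the x axis of lamp and the x axis of wall, either way round below 0.13 rad and angle between lamp's own z axis and vertical below 0.13 rad and value of joint stud above 0.0015 m and contact force between lamp and wall above 3 N and z of lamp in the frame of stud_mid between -0.101 and -0.0595 m), for 0.15 s.
At the end, for the whole second after the job is handed in: The lamp hangs on the stud, let go and still: lower edge and keyhole within 5.5 mm of the tiles, within 6 mm of the track's middle line, upright and parallel to the wall within 0.13 rad, underside 59 to 95 mm below the track's middle (slot end on the stud's neck) (x of lamp_hole in the frame of stud_mid between -0.0055 and 0.003 m and x of lamp in the frame of stud_mid between -0.0055 and 0.003 m and y of lamp in the frame of stud_mid between -0.006 and 0.006 m and angle between the x axis of lamp and the x axis of wall, either way round below 0.13 rad and angle between lamp's own z axis and vertical below 0.13 rad and z of lamp in the frame of stud_mid between -0.095 and -0.059 m and linear speed of lamp below 0.01 m/s and angular speed of lamp below 0.1 rad/s and contact force between lamp and wall above 0.5 N); the robot touches nothing.
It fails at once if the sprung stud is pushed down by more than 6 mm (value of joint stud above 0.006 m).
It fails at once if the lamp is pressed against wall, stud or shelf with more than 30 N (contact force between lamp and wall above 30 N).
It fails at once if something else on the shelf or counter is pushed away by more than 15 mm (distance of any of rack, lens, cap, clamp, hood, case, fluid from where it was at the start of the episode above 0.015 m).
It also fails if it takes over 67 s, if anything falls off the work surface, if the arm or the gripper's body presses on something with over 40 N, if the wrist force passes 120 N, or if a joint passes its speed limit or range.

### The arm

A 6-joint arm with a two-finger parallel gripper is mounted at the origin on the work surface. World frame = base frame: x ahead of the robot, y to its left, z up, the work surface at z = 0. Lengths are in m, angles in degrees, forces in N, time in s.
With the tool pointing down it reaches from about 0.4 to 0.825 m from the base axis. Payload 7 kg.
Tool frame: the origin (TCP) lies midway between the tips of the shut fingers; the grasp point (between the pads) lies ctrl.tcp_to_grasp behind it (ctrl.tcp_to_grasp is the distance from the TCP to the grasp point, in m); y points along the fingers, z is the direction in which the jaws open and shut, and the axes are right-handed (so a half turn about y gives the same grasp; the last joint's range is limited). The gripper opens to 88 mm and grips with 3 to 60 N. Pads are 19 mm wide; open, the fingers measure 130 mm over their backs; the gripper's body (78 mm by 193 mm) begins 47 mm behind the grasp point.
Start: joints at [88.986, 20.546, 0.682, 0, -70.136, -16.507], TCP at [0.203, 0.644, 0.227] pointing down, gripper open.
Joint ranges: [-176.03, 176.03], [-82.01, 121.73], [-58.28, 71.71], [-173.87, 95.51], [-174.79, -0.11], [-173.66, 173.66]. Speed limits (degrees/s): [136.94, 136.94, 172.46, 180, 180, 180].

### API

Orientations are given as [roll, pitch, yaw] about the fixed x, y, z axes, in that order (R = Rz(yaw) Ry(pitch) Rx(roll)).
In Python, from plant import ctrl, snapshot, silhouettes gives the robot as it stands.
- The arm moves only by the shell command python3 -m pendant 'ROWS'. ROWS is JSON, a list that holds one entry, the list of rows, each a list of 7 numbers: the shift along the tool's x, y, z in cm, then the turn, a rotation vector about the tool's x, y, z in degrees, then the opening, from 0 (shut) to 1 (fully open). In form: [[[x, y, z, rx, ry, rz, hand], ...]]. A call has 1 to 12 rows; each row shifts and turns the commanded pose from where the row before left it, along the tool's axes as they then stand; what a row does not reach is not made up. A row lasts 1/12 s, in which the tool goes at most 41.7 mm and 7.16 degrees, less where a joint would pass 70% of its speed; a pose out of reach is approached as far as the arm can. A call with a gripper value outside its range is refused whole. The fingers move at their own pace and stop on an object; the grip force is fixed at half the most. Time passes only in rows, so rows that do not move let the fingers close. It gives the time, the measured TCP pose, the force and the opening at its end, in the units of the state.
- ctrl.get_obs(): the state, without advancing time (a new reading comes with each control period).
- snapshot(name): name is "side" or "top" or "wrist"; returns a dict with "image" (420x560x3 uint8, red, green, blue), "camera_matrix" (3x3 intrinsics, pixels), "eye" and "orientation" of the camera in the world; the wrist camera has in their place "mount" (4x4, takes a point from camera to tool coordinates, whose origin is the TCP and whose axes are the tool frame's). Camera axes: x right, y down, z forward; pixel columns grow to the right and rows downward; lengths in m; the calibration is good to about 2 mm. The wrist camera is an equidistant fisheye: a pixel r from the principal point sees the ray r / f radians off the axis. A picture is of the moment at which its call begins: read the wrist's pose just before it. There is no depth.
- ctrl.close_job(): hands the job in, once; it reports no verdict.
Trained networks look in a picture, given as the dict that the camera call returned (one of the last four; its "shot" number tells which), for a name from the list of things; names that differ only in an ending like _2 or _b are one class to them, and where a whole thing is asked for, a point or a joint stands for the part that bears it (a point fixed in the world has none). Each returns a list of dicts, best first, with "confidence" (0 to 1); they miss things now and then, are a little off and sometimes report something else, mostly with a low value. They report only what shows in the picture. A call takes as long as a camera call. They do not tell look-alikes from the thing itself.
- silhouettes(picture, thing): "mask" (420x560 bool, what is visible of it) and "bbox" ([left, top, width, height] in pixels, round what is visible of it).
The state is a dict: "clock": time; "joint_pos": joint angles; "qvel": joint speeds; "tau": joint torques, N m; "tool_pos": TCP position; "orientation": TCP orientation; "force": force on the tool from outside, world axes, zero at the start; "moment": the same for the moment, N m; "opening": finger opening in m.
Only numpy, scipy, OpenCV 4.12 (cv2) and the standard library are available. Lean on these libraries where they do the work, as an engineer would, in place of code of your own. Each camera call takes 0.05 s, during which the arm holds its last target.

## Working session

There is one attempt and no reset: what is moved stays moved. The work goes in short steps, Python scripts to look and compute and a shell command to move; the robot and the scene stay as the last step left them, time stands still between calls to the robot, and variables do not carry over. Pictures are saved under pics/ and viewed, and the job is handed in when it is done.

```bash
ls; mkdir -p pics
cat > h.py <<'E'
import numpy as np, cv2
from plant import ctrl, snapshot, silhouettes
from scipy.spatial.transform import Rotation as R
def save(n,im): cv2.imwrite('pics/'+n+'.png',cv2.cvtColor(im,cv2.COLOR_RGB2BGR))
E
python3 - <<'E'
from h import *
o=ctrl.get_obs(); print(o, ctrl.tcp_to_grasp)
for n in ['side','top','wrist']:
    s=snapshot(n); save(n+'0',s['image']); print(n,{k:v for k,v in s.items() if k!='image'})
    for t in ['lamp','wall','stud'] :
        for d in silhouettes(s,t): print(t,d['bbox'],d['confidence'])
E
```

```text
pics
{'clock': 0.0, 'joint_pos': array([ 8.89869107e+01,  2.05920866e+01,  6.33834251e-01, -2.15690949e-02,
       -7.01364791e+01, -1.65049767e+01]), 'qvel': array([ 0.01610282, -0.0518829 , -0.00992741, -0.06418239,  0.00609685,
        0.10855241]), 'tau': array([ 3.26777138e-05, -5.82707405e+01,  2.93048108e+01,  6.99691325e+00,
        6.94245362e-03, -1.66459645e-04]), 'tool_pos': array([0.20307032, 0.64320749, 0.22561125]), 'orientation': array([-8.99034110e+01,  7.47512236e-03,  1.62474595e+02]), 'force': array([-0.25802828, -0.4012121 ,  0.77898623]), 'moment': array([-0.01476556, -0.02082456, -0.00814183]), 'opening': 0.08782517622074609} 0.0188
side {'camera_matrix': array([[485.37981982,   0.        , 281.53901504],
       [  0.        , 485.37981982, 205.47129341],
       [  0.        ,   0.        ,   1.        ]]), 'eye': array([ 0.15557982, -0.91913569,  0.71221659]), 'orientation': array([-122.04069239,   -1.25858561,  -19.85618211]), 'shot': 1}
lamp [176.0, 278.7, 49.1, 84.0] 0.83
lamp [325.1, 254.2, 49.7, 50.7] 0.82
lamp [201.7, 246.7, 53.6, 47.8] 0.6
lamp [272.1, 
[... 582 characters left out ...]
9, 173.6] 0.7
wall [308.8, 225.6, 45.6, 37.4] 0.61
wall [342.5, 143.1, 15.9, 17.9] 0.33
stud [393.8, 199.6, 29.8, 24.2] 0.28
wrist {'camera_matrix': array([[325.1922621 ,   0.        , 282.33189508],
       [  0.        , 325.1922621 , 206.80145645],
       [  0.        ,   0.        ,   1.        ]]), 'mount': array([[-5.00959780e-04,  9.55767117e-01,  2.94124068e-01,
        -7.90708284e-02],
       [-1.47570504e-03, -2.94124491e-01,  9.55765979e-01,
        -1.57745879e-01],
       [ 9.99998786e-01,  4.47599457e-05,  1.55777489e-03,
         2.70698914e-04],
       [ 0.00000000e+00,  0.00000000e+00,  0.00000000e+00,
         1.00000000e+00]]), 'shot': 3}
wall [489.6, 0.2, 69.0, 46.9] 0.84
```

View pics/side0.png

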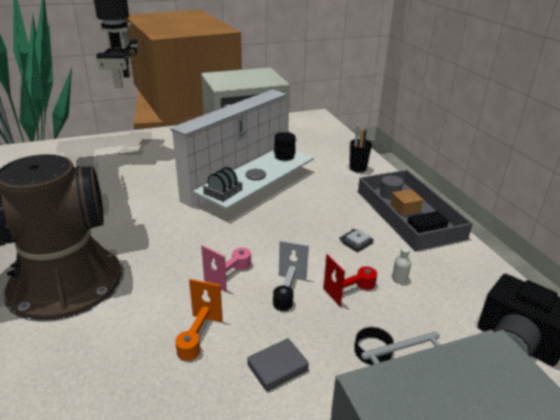

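View pics/top0.png

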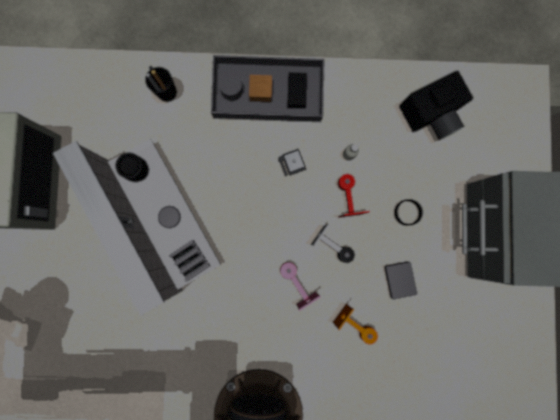

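View pics/wrist0.png

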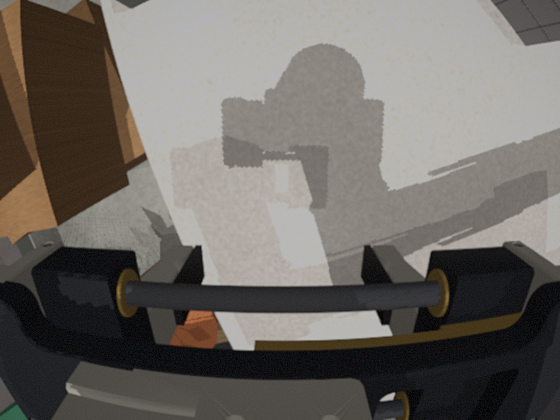

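Run:
```python
from h import *
s=cv2.imread('pics/side0.png'); t=cv2.imread('pics/top0.png')
def crop(im,x,y,w,h,k,n): cv2.imwrite('pics/'+n+'.png',cv2.resize(im[y:y+h,x:x+w],None,fx=k,fy=k,interpolation=cv2.INTER_CUBIC))
crop(s,160,80,160,140,4.5,'sw'); 
a=cv2.resize(s[235:315,240:340],None,fx=4,fy=4,interpolation=2)
b=cv2.resize(t[210:290,290:390],None,fx=4,fy=4,interpolation=2)
cv2.imwrite('pics/lampc.png',np.hstack([a,b]))
crop(t,45,130,190,180,4,'tw')
```

```text
(no output)
```

View pics/sw.png

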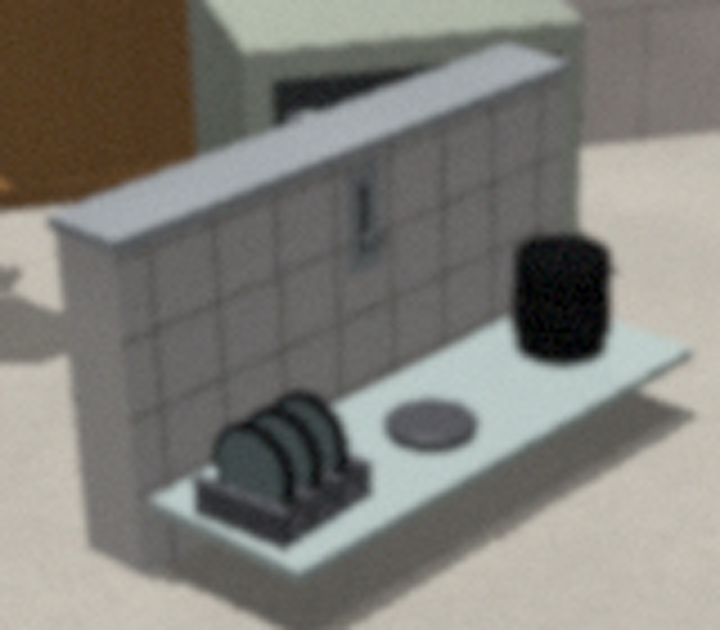

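View pics/lampc.png

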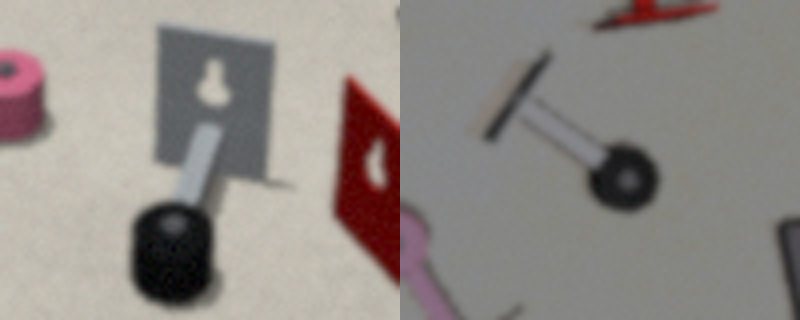

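View pics/tw.png

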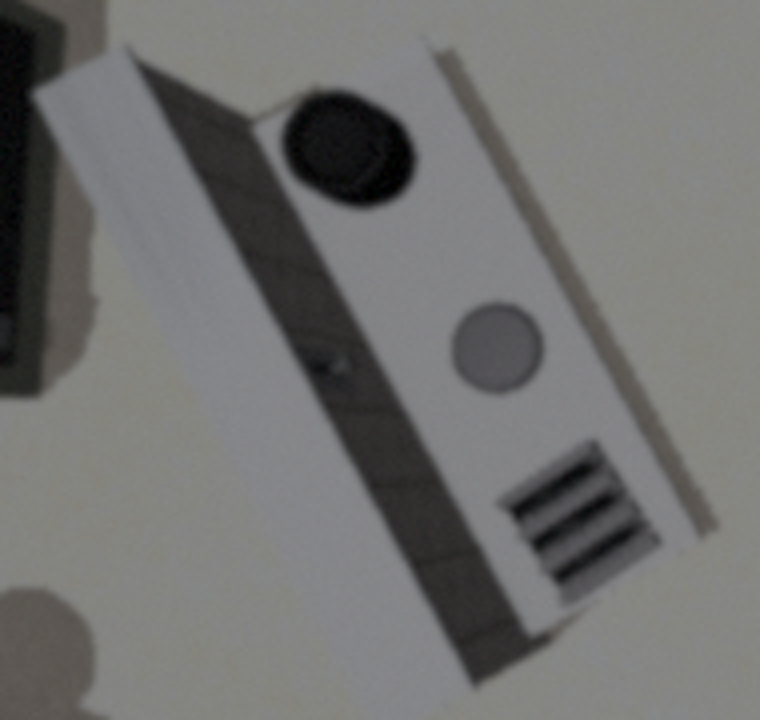

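```bash
cat >> h.py <<'E'
from scipy.optimize import least_squares
class Cam:
    def __init__(s,d,obs=None):
        s.K=d['camera_matrix']; s.fish='mount' in d
        if s.fish:
            T=np.eye(4);T[:3,:3]=R.from_euler('xyz',obs['orientation'],degrees=True).as_matrix();T[:3,3]=obs['tool_pos']
            M=T@d['mount']; s.Rm=M[:3,:3]; s.e=M[:3,3]
        else:
            s.Rm=R.from_euler('xyz',d['orientation'],degrees=True).as_matrix(); s.e=np.array(d['eye'])
    def proj(s,P):
        c=(np.atleast_2d(P)-s.e)@s.Rm
        if s.fish:
            rho=np.hypot(c[:,0],c[:,1]); th=np.arctan2(rho,c[:,2]); k=th/np.maximum(rho,1e-9)
            xy=c[:,:2]*k[:,None]
        else: xy=c[:,:2]/c[:,2:]
        return np.c_[s.K[0,0]*xy[:,0]+s.K[0,2], s.K[1,1]*xy[:,1]+s.K[1,2]]
    def ray(s,uv):
        x=(np.array(uv,float)-s.K[:2,2])/s.K[0,0]
        if s.fish:
            r=np.linalg.norm(x); d=np.r_[x/r*np.sin(r),np.cos(r)]
        else: d=np.r_[x,1]
        return s.Rm@d
    def at_z(s,uv,z):
        d=s.ray(uv); return s.e+d*(z-s.e[2])/d[2]
def pose(p,L,z=0):  # p=x,y,yaw(rad)
    L=np.atleast_2d(L); return L@R.from_euler('z',p[2]).as_matrix().T+[p[0],p[1],z]
def fit(p0,obs,**k):  # obs: list (cam, local pt, uv)
    f=lambda p: np.concatenate([(c.proj(pose(p,l))[0]-uv) for c,l,uv in obs])
    r=least_squares(f,p0,loss='soft_l1',**k); return r.x, f(r.x).reshape(-1,2)
import json,pickle
S=Cam(dict(camera_matrix=np.array([[485.37981982,0,281.53901504],[0,485.37981982,205.47129341],[0,0,1]]),eye=[0.15557982,-0.91913569,0.71221659],orientation=[-122.04069239,-1.25858561,-19.85618211]))
T=Cam(dict(camera_matrix=np.array([[404.28363326,0,276.36001287],[0,404.28363326,213.39121142],[0,0,1]]),eye=[0.44779271,-0.01542655,1.10248153],orientation=[-175.74116184,-1.05128561,-88.50421557]))
E
python3 - <<'E'
from h import *
np.set_printoptions(precision=4,suppress=True)
def t(x,y): return np.array([x/4+45-.4,y/4+130-.4])
def s(x,y): return np.array([x/4.5+160-.4,y/4.5+80-.4])
# wall: y + direction: x=yaw118 -> y axis yaw 208 : toward -x world (image down), 
# robust: use y0 offset param via fit of corners symmetrical; stud at 0
W=[(T,[0,-.2,.22],t(125,48)),(T,[0,.2,.22],t(475,688)),(S,[0,.2,.22],s(110,243)),(S,[0,-.2,.22],s(565,63)),(S,[0,.2,0],s(165,575))]
p,r=fit([.43,.38,np.radians(118)],W); print('wall',p[:2],np.degrees(p[2])); print(r)
for c,n in((T,'top'),(S,'side')): print(n,c.proj(pose(p,[[0,0,.17],[-.012,0,.17],[0,0,.155],[0,0,.185]])))
def a(x,y): return np.array([x/4+240-.4,y/4+235-.4])
def b(x,y): return np.array([(x-400)/4+290-.4,y/4+210-.4])
L=[(S,[-.004,.032,.096],a(158,25)),(S,[-.004,-.032,.096],a(275,43)),(S,[-.004,.032,0],a(155,160)),(S,[-.004,-.032,0],a(268,182)),(S,[-.004,0,.055],a(213,92)),
(T,[-.092,0,.036],b(628,178)),(T,[-.002,.032,.096],b(490,138)),(T,[-.002,-.032,.096],b(549,54))]
p,r=fit([.4,-.1,np.radians(52)],L); print('lamp',p[:2],np.degrees(p[2])); print(r)
print(pose(p,[-.055,0,.03]))
E
```

```text
wall [0.4894 0.3113] 121.248027279652
[[-0.0347 -0.1561]
 [-0.0723 -0.3054]
 [ 0.5776 -0.1778]
 [-0.0537 -0.0811]
 [-4.8552  0.9592]]
top [[127.053  221.604 ]
 [131.692  219.0178]
 [129.3043 221.9514]
 [124.7279 221.2452]]
side [[240.2948 128.3925]
 [243.4433 129.5277]
 [240.4174 133.3388]
 [240.1707 123.3881]]
lamp [ 0.4783 -0.1426] 55.856871863251456
[[-0.2296 -0.6293]
 [-0.2835 -0.2078]
 [-0.2915  0.1227]
 [-0.7306 -0.2833]
 [-0.1274  0.2459]
 [-0.7272 -0.5486]
 [ 1.4341 -0.6105]
 [ 1.4396 -0.4857]]
[[ 0.4474 -0.1882  0.03  ]]
```

```bash
cat >> h.py <<'E'
def plan(tgt,yaw,n,hand,start=None,syaw=None,o=None):
    """straight line, tool pointing exactly down; prints rows"""
    o=o or ctrl.get_obs(); p=np.array(start if start is not None else o['tool_pos']); y0=o['orientation'][2] if syaw is None else syaw
    dy=(yaw-y0+180)%360-180; step=(np.array(tgt)-p)/n; out=[]
    for i in range(n):
        Rm=R.from_euler('xyz',[-90,0,y0+dy*i/n],degrees=True)
        l=Rm.inv().apply(step)*100
        out.append([round(float(v),2) for v in l]+[0,round(-dy/n,2),0,hand])
    print(json.dumps(out))
E
python3 - <<'E'
from h import *
plan([.46,.28,.33],100,16,1,start=[.203,.643,.33],syaw=162.5)
plan([.447,-.188,.25],55.9,18,1,start=[.46,.28,.33],syaw=100)
E
```

```text
[[-2.21, 0.0, 1.68, 0, 3.91, 0, 1], [-2.32, 0.0, 1.53, 0, 3.91, 0, 1], [-2.42, 0.0, 1.36, 0, 3.91, 0, 1], [-2.51, 0.0, 1.2, 0, 3.91, 0, 1], [-2.59, 0.0, 1.02, 0, 3.91, 0, 1], [-2.65, 0.0, 0.84, 0, 3.91, 0, 1], [-2.7, -0.0, 0.66, 0, 3.91, 0, 1], [-2.74, 0.0, 0.48, 0, 3.91, 0, 1], [-2.76, 0.0, 0.29, 0, 3.91, 0, 1], [-2.78, 0.0, 0.1, 0, 3.91, 0, 1], [-2.78, 0.0, -0.09, 0, 3.91, 0, 1], [-2.77, -0.0, -0.28, 0, 3.91, 0, 1], [-2.74, 0.0, -0.47, 0, 3.91, 0, 1], [-2.7, -0.0, -0.65, 0, 3.91, 0, 1], [-2.65, -0.0, -0.84, 0, 3.91, 0, 1], [-2.59, 0.0, -1.01, 0, 3.91, 0, 1]]
[[-2.55, 0.44, 0.52, 0, 2.45, 0, 1], [-2.57, 0.44, 0.41, 0, 2.45, 0, 1], [-2.58, 0.44, 0.3, 0, 2.45, 0, 1], [-2.59, 0.44, 0.19, 0, 2.45, 0, 1], [-2.6, 0.44, 0.08, 0, 2.45, 0, 1], [-2.6, 0.44, -0.03, 0, 2.45, 0, 1], [-2.6, 0.44, -0.14, 0, 2.45, 0, 1], [-2.59, 0.44, -0.25, 0, 2.45, 0, 1], [-2.58, 0.44, -0.36, 0, 2.45, 0, 1], [-2.56, 0.44, -0.47, 0, 2.45, 0, 1], [-2.54, 0.44, -0.58, 0, 2.45, 0, 1], [-2.51, 0.44, -0.69, 0, 2.45, 0, 1], [-2.48, 0.44, -0.8, 0, 2.45, 0, 1], [-2.44, 0.44, -0.9, 0, 2.45, 0, 1], [-2.4, 0.44, -1.0, 0, 2.45, 0, 1], [-2.35, 0.44, -1.11, 0, 2.45, 0, 1], [-2.3, 0.44, -1.21, 0, 2.45, 0, 1], [-2.25, 0.44, -1.3, 0, 2.45, 0, 1]]
```

```bash
python3 -m pendant '[[[0,-2.6,0,0,0,0,1],[0,-2.6,0,0,0,0,1],[0,-2.6,0,0,0,0,1],[0,-2.6,0,0,0,0,1]]]'
```

```text
clock: 0.93
tool_pos: [0.2032, 0.6435, 0.3318]
orientation: [-90.0, 0.0, 162.5]
force: [-0.4, 0.1, 0.1]
opening: 0.0876
```

```bash
python3 -m pendant '[[[-2.2,0,1.7,0,4,0,1],[-2.3,0,1.5,0,4,0,1],[-2.4,0,1.4,0,4,0,1],[-2.5,0,1.2,0,4,0,1],[-2.6,0,1.0,0,4,0,1],[-2.6,0,0.8,0,4,0,1],[-2.7,0,0.7,0,4,0,1],[-2.7,0,0.5,0,4,0,1],[-2.8,0,0.3,0,4,0,1],[-2.8,0,0.1,0,4,0,1],[-2.8,0,-0.1,0,4,0,1],[-2.8,0,-0.3,0,4,0,1]]]'
python3 - <<'E'
from h import *
o=ctrl.get_obs(); print(o['clock'],o['tool_pos'],o['orientation'])
plan([.447,-.188,.25],55.9,20,1)
E
```

```text
clock: 1.93
tool_pos: [0.3934, 0.368, 0.3309]
orientation: [-90.0, -0.0, 114.3]
force: [0.7, 0.5, 0.3]
opening: 0.0876
1.9333 [0.39339957 0.36804776 0.3308631 ] [-9.00284573e+01 -2.11522462e-02  1.14293715e+02]
[[-2.64, 0.4, 0.9, 0, 2.92, 0, 1], [-2.69, 0.4, 0.76, 0, 2.92, 0, 1], [-2.72, 0.4, 0.63, 0, 2.92, 0, 1], [-2.75, 0.4, 0.49, 0, 2.92, 0, 1], [-2.77, 0.4, 0.35, 0, 2.92, 0, 1], [-2.79, 0.4, 0.2, 0, 2.92, 0, 1], [-2.79, 0.4, 0.06, 0, 2.92, 0, 1], [-2.79, 0.4, -0.08, 0, 2.92, 0, 1], [-2.78, 0.4, -0.22, 0, 2.92, 0, 1], [-2.77, 0.4, -0.36, 0, 2.92, 0, 1], [-2.75, 0.4, -0.5, 0, 2.92, 0, 1], [-2.72, 0.4, -0.64, 0, 2.92, 0, 1], [-2.68, 0.4, -0.78, 0, 2.92, 0, 1], [-2.64, 0.4, -0.92, 0, 2.92, 0, 1], [-2.59, 0.4, -1.05, 0, 2.92, 0, 1], [-2.53, 0.4, -1.18, 0, 2.92, 0, 1], [-2.47, 0.4, -1.31, 0, 2.92, 0, 1], [-2.4, 0.4, -1.43, 0, 2.92, 0, 1], [-2.32, 0.4, -1.55, 0, 2.92, 0, 1], [-2.24, 0.4, -1.67, 0, 2.92, 0, 1]]
```

```bash
python3 -m pendant '[[[-2.6,0,0.9,0,3,0,1],[-2.7,0,0.8,0,3,0,1],[-2.7,0,0.6,0,3,0,1],[-2.8,0,0.5,0,3,0,1],[-2.8,0,0.4,0,3,0,1],[-2.8,0,0.2,0,3,0,1],[-2.8,0,0.1,0,3,0,1],[-2.8,0.5,-0.1,0,3,0,1],[-2.8,0.5,-0.2,0,3,0,1],[-2.8,0.5,-0.4,0,3,0,1],[-2.8,0.5,-0.5,0,3,0,1],[-2.7,0.5,-0.6,0,3,0,1]]]'
python3 - <<'E'
from h import *
plan([.437,-.200,.25],55.9,8,1)
E
```

```text
clock: 2.93
tool_pos: [0.4221, 0.0326, 0.3057]
orientation: [-90.0, -0.0, 78.3]
force: [0.4, 0.9, -0.0]
opening: 0.0877
[[-2.81, 0.7, -0.77, 0, 2.81, 0, 1], [-2.77, 0.7, -0.91, 0, 2.81, 0, 1], [-2.72, 0.7, -1.04, 0, 2.81, 0, 1], [-2.67, 0.7, -1.17, 0, 2.81, 0, 1], [-2.61, 0.7, -1.3, 0, 2.81, 0, 1], [-2.54, 0.7, -1.43, 0, 2.81, 0, 1], [-2.47, 0.7, -1.55, 0, 2.81, 0, 1], [-2.39, 0.7, -1.67, 0, 2.81, 0, 1]]
```

```bash
python3 -m pendant '[[[-2.8,0.7,-0.8,0,2.8,0,1],[-2.8,0.7,-0.9,0,2.8,0,1],[-2.7,0.7,-1.0,0,2.8,0,1],[-2.7,0.7,-1.2,0,2.8,0,1],[-2.6,0.7,-1.3,0,2.8,0,1],[-2.5,0.7,-1.4,0,2.8,0,1],[-2.5,0.7,-1.6,0,2.8,0,1],[-2.4,0.7,-1.7,0,2.8,0,1],[0,0,0,0,0,0,1],[0,0,0,0,0,0,1]]]'
python3 - <<'E'
from h import *
o=ctrl.get_obs(); s=snapshot('wrist'); pickle.dump((s,o),open('w1.pkl','wb')); save('w1',s['image'])
print(o['tool_pos'],o['orientation'])
for d in silhouettes(s,'lamp'): print(d['bbox'],d['confidence'])
C=Cam(s,o); p=[.4783,-.1426,np.radians(55.86)]
print(C.proj(pose(p,[[0,.032,.096],[0,-.032,.096],[-.004,.032,.096],[-.004,-.032,.096],[-.092,0,.036],[-.004,0,.055]])))
E
```

```text
clock: 3.77
tool_pos: [0.4377, -0.2005, 0.2489]
orientation: [-89.9, 0.0, 55.9]
force: [-0.2, 0.6, -0.3]
opening: 0.0875
[ 0.43765561 -0.20047022  0.24894419] [-8.99300431e+01  4.29419560e-02  5.59000860e+01]
[253.3, 137.7, 58.3, 114.2] 0.97
[369.0, 4.4, 78.5, 96.6] 0.95
[142.4, 173.7, 85.1, 86.5] 0.95
[357.0, 159.5, 95.9, 83.9] 0.64
[[310.63612866 257.3220584 ]
 [250.30916253 257.24940909]
 [310.76724325 253.92458147]
 [250.17064066 253.85297903]
 [280.65213822 161.65707151]
 [280.60725005 239.08035195]]
```

View pics/w1.png

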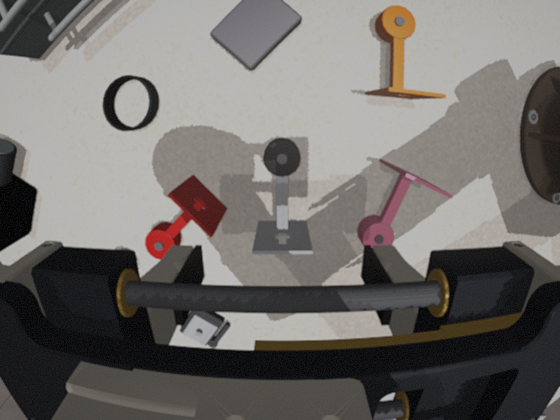

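Run:
```python
from h import *
im=cv2.imread('pics/w1.png'); cv2.imwrite('pics/w1c.png',cv2.resize(im[130:260,220:340],None,fx=4.5,fy=4.5,interpolation=2))
```

```text
(no output)
```

View pics/w1c.png

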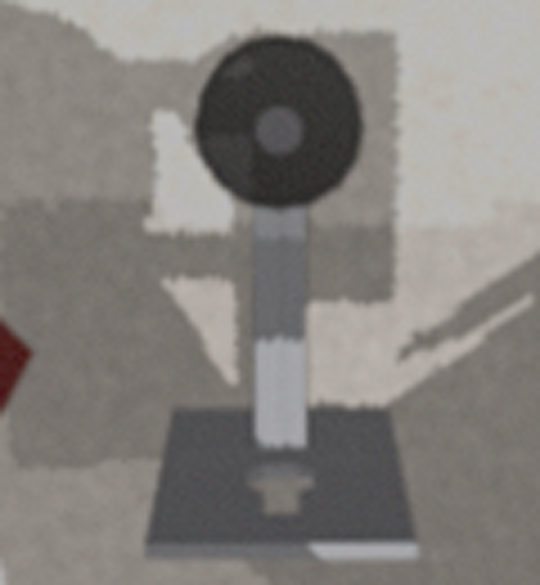

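Run:
```python
from h import *
s,o=pickle.load(open('w1.pkl','rb')); C=Cam(s,o)
c=lambda x,y: np.array([x/4.5+220-.4,y/4.5+130-.4])
L=[(C,[-.092,0,.036],c(279,130)),(C,[-.004,-.032,.096],c(147,543)),(C,[-.004,.032,.096],c(417,543)),(C,[-.004,-.032,0],c(175,408)),(C,[-.004,.032,0],c(390,408))]
p,r=fit([.478,-.142,.97],L); print(p[:2],np.degrees(p[2])); print(r)
g=pose(p,[-.055,0,.03-ctrl.tcp_to_grasp])[0]; print(g)
plan([g[0],g[1],.2],np.degrees(p[2]),3,1)
plan(g,np.degrees(p[2]),12,1)
```

```text
[ 0.47442011 -0.1448387 ] 56.25903986125627
[[ 0.19728319 -0.28324357]
 [-0.40500837  0.33908281]
 [ 0.46120962 -0.0051251 ]
 [-0.36656526  0.13595645]
 [ 0.06094098 -0.14273641]]
[ 0.44387097 -0.19057435  0.0112    ]
[[0.34, 1.66, 0.0, 0, -0.06, 0, 1], [0.34, 1.66, 0.0, 0, -0.06, 0, 1], [0.34, 1.66, -0.0, 0, -0.06, 0, 1]]
[[0.09, 1.99, 0.0, 0, -0.02, 0, 1], [0.09, 1.99, 0.0, 0, -0.02, 0, 1], [0.09, 1.99, 0.0, 0, -0.02, 0, 1], [0.09, 1.99, 0.0, 0, -0.02, 0, 1], [0.09, 1.99, 0.0, 0, -0.02, 0, 1], [0.09, 1.99, 0.0, 0, -0.02, 0, 1], [0.09, 1.99, 0.0, 0, -0.02, 0, 1], [0.09, 1.99, 0.0, 0, -0.02, 0, 1], [0.09, 1.99, -0.0, 0, -0.02, 0, 1], [0.09, 1.99, -0.0, 0, -0.02, 0, 1], [0.09, 1.99, -0.0, 0, -0.02, 0, 1], [0.09, 1.99, -0.0, 0, -0.02, 0, 1]]
```

Run:
```python
from h import *
s,o=pickle.load(open('w1.pkl','rb')); C=Cam(s,o); p=np.array([.4744,-.1448,np.radians(56.26)])
im=cv2.imread('pics/w1.png'); cv2.imwrite('pics/w1d.png',np.hstack([cv2.resize(im[165:265,135:235],None,fx=4,fy=4,interpolation=2),cv2.resize(im[150:250,355:455],None,fx=4,fy=4,interpolation=2)]))
inv=lambda P: (P-[p[0],p[1],0])@R.from_euler('z',p[2]).as_matrix()
for uv in [(227,210),(193,177),(168,205),(210,236),(377,160),(453,198),(410,173)]:
    print(uv,*[inv(C.at_z(uv,z))[:2].round(3) for z in (0,.096)])
```

```text
(227, 210) [-0.019 -0.073] [-0.049 -0.056]
(193, 177) [-0.064 -0.116] [-0.084 -0.089]
(168, 205) [-0.026 -0.155] [-0.055 -0.119]
(210, 236) [ 0.019 -0.099] [-0.02  -0.076]
(377, 160) [-0.085  0.123] [-0.1    0.094]
(453, 198) [-0.034  0.244] [-0.061  0.187]
(410, 173) [-0.069  0.172] [-0.087  0.131]
```

View pics/w1d.png

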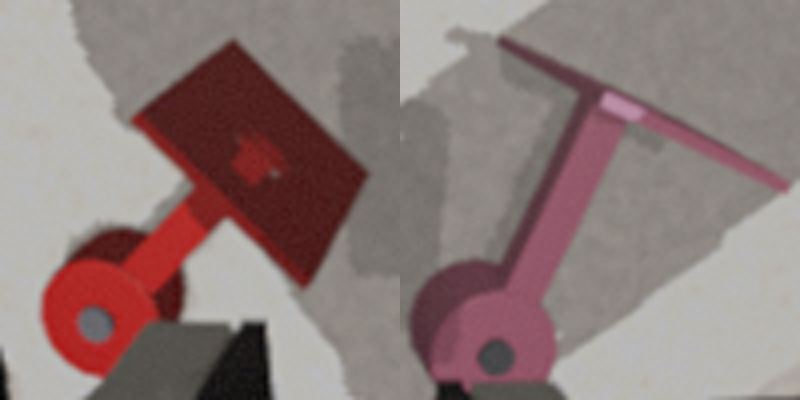

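```bash
cat >> h.py <<'E'
def plan2(tgt,yaw,a,n,hand,o=None):
    """line to target TCP, tool yaw, lean a deg; rows in tool axes (pre-row)"""
    o=o or ctrl.get_obs(); p=np.array(o['tool_pos']); R0=R.from_euler('xyz',o['orientation'],degrees=True)
    R1=R.from_euler('xyz',[-90,0,yaw],degrees=True)*R.from_rotvec([0,0,-a],degrees=True)
    rv=(R0.inv()*R1).as_rotvec(degrees=True); step=(np.array(tgt)-p)/n
    for i in range(n):
        Ri=R0*R.from_rotvec(rv*i/n,degrees=True)
        print([round(float(v),2) for v in Ri.inv().apply(step)*100]+[round(float(v),2) for v in rv/n]+[hand])
    print('err mm',(np.array(tgt)-p)*1000)
LP=np.array([.4744,-.1448,np.radians(56.26)])
E
python3 - <<'E'
from h import *
g=pose(LP,[-.0422,0,.0186])[0]; print(g)
plan2([g[0],g[1],.12],56.26,35,7,.45)
E
```

```text
[ 0.45096106 -0.17989211  0.0186    ]
[0.33, 1.85, 0.0, 0.01, -0.03, -5.0, 0.45]
[0.17, 1.88, 0.0, 0.01, -0.03, -5.0, 0.45]
[0.0, 1.88, 0.0, 0.01, -0.03, -5.0, 0.45]
[-0.16, 1.88, 0.0, 0.01, -0.03, -5.0, 0.45]
[-0.32, 1.85, 0.0, 0.01, -0.03, -5.0, 0.45]
[-0.48, 1.82, 0.0, 0.01, -0.03, -5.0, 0.45]
[-0.64, 1.77, 0.0, 0.01, -0.03, -5.0, 0.45]
err mm [  12.80268462   19.21153787 -129.74400272]
```

```bash
python3 -m pendant '[[[0.3,1.85,0,0,0,-5,0.45],[0.2,1.9,0,0,0,-5,0.45],[0,1.9,0,0,0,-5,0.45],[-0.2,1.9,0,0,0,-5,0.45],[-0.3,1.85,0,0,0,-5,0.45],[-0.5,1.8,0,0,0,-5,0.45],[-0.6,1.8,0,0,0,-5,0.45],[0,0,0,0,0,0,0.45],[0,0,0,0,0,0,0.45]]]'
python3 - <<'E'
from h import *
o=ctrl.get_obs(); s=snapshot('wrist'); pickle.dump((s,o),open('w2.pkl','wb')); save('w2',s['image'])
C=Cam(s,o); print(C.proj(pose(LP,[[-.004,-.032,.096],[-.004,.032,.096],[-.092,0,.036]])))
g=pose(LP,[-.0422,0,.0186])[0]
plan2(g,56.26,35,10,.45)
E
```

```text
clock: 4.62
tool_pos: [0.4505, -0.1804, 0.1183]
orientation: [-89.8, -34.9, 55.8]
force: [0.4, 0.2, 0.1]
opening: 0.0402
[[234.80131997 261.10031124]
 [328.28511315 260.63321592]
 [280.33927052  98.68449448]]
[-0.58, 0.83, 0.0, 0.01, -0.02, -0.01, 0.45]
[-0.58, 0.83, 0.0, 0.01, -0.02, -0.01, 0.45]
[-0.58, 0.83, 0.0, 0.01, -0.02, -0.01, 0.45]
[-0.58, 0.83, 0.0, 0.01, -0.02, -0.01, 0.45]
[-0.58, 0.83, 0.0, 0.01, -0.02, -0.01, 0.45]
[-0.58, 0.83, 0.0, 0.01, -0.02, -0.01, 0.45]
[-0.58, 0.83, 0.0, 0.01, -0.02, -0.01, 0.45]
[-0.58, 0.83, 0.0, 0.01, -0.02, -0.01, 0.45]
[-0.58, 0.83, 0.0, 0.01, -0.02, -0.01, 0.45]
[-0.58, 0.83, 0.0, 0.01, -0.02, -0.01, 0.45]
err mm [  -0.33173898    0.40033781 -101.06972515]
```

View pics/w2.png

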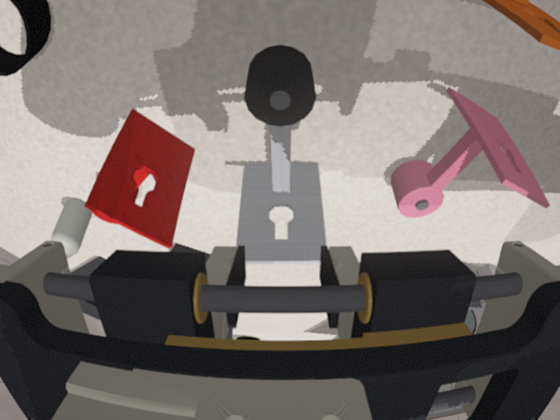

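Run:
```python
from h import *
s,o=pickle.load(open('w2.pkl','rb')); C=Cam(s,o); p=LP
inv=lambda P: (P-[p[0],p[1],0])@R.from_euler('z',p[2]).as_matrix()
for uv,z in [((88,205),.096),((172,246),.096),((194,150),0),((135,112),0)]:
    print(uv,inv(C.at_z(uv,z))[:2].round(4))
```

```text
(88, 205) [-0.0668 -0.1147]
(172, 246) [-0.0229 -0.0718]
(194, 150) [-0.0202 -0.0738]
(135, 112) [-0.0639 -0.1151]
```

Run:
```python
from h import *
g=pose(LP,[-.0372,.0004,.0222])[0]
plan2(g,56.26,43,10,.45)
```

```text
[-0.51, 0.83, 0.01, 0.01, -0.02, -0.81, 0.45]
[-0.53, 0.82, 0.01, 0.01, -0.02, -0.81, 0.45]
[-0.54, 0.81, 0.01, 0.01, -0.02, -0.81, 0.45]
[-0.55, 0.81, 0.01, 0.01, -0.02, -0.81, 0.45]
[-0.56, 0.8, 0.01, 0.01, -0.02, -0.81, 0.45]
[-0.57, 0.79, 0.01, 0.01, -0.02, -0.81, 0.45]
[-0.58, 0.78, 0.01, 0.01, -0.02, -0.81, 0.45]
[-0.59, 0.77, 0.01, 0.01, -0.02, -0.81, 0.45]
[-0.61, 0.77, 0.01, 0.01, -0.02, -0.81, 0.45]
[-0.62, 0.76, 0.01, 0.01, -0.02, -0.81, 0.45]
err mm [  2.11275992   4.78034067 -97.46972515]
```

Tilt first, then descend; stop 20 mm short for a look.

```bash
python3 -m pendant '[[[0.2,0.2,0,0,0,-4,0.45],[0.2,0.2,0,0,0,-4,0.45],[-0.6,0.6,0,0,0,0,0.45],[-0.6,0.6,0,0,0,0,0.45],[-0.6,0.6,0,0,0,0,0.45],[-0.6,0.6,0,0,0,0,0.45],[-0.6,0.6,0,0,0,0,0.45],[-0.6,0.6,0,0,0,0,0.45],[-0.6,0.6,0,0,0,0,0.45],[0,0,0,0,0,0,0.45],[0,0,0,0,0,0,0.45]]]'
python3 - <<'E'
from h import *
o=ctrl.get_obs(); s=snapshot('wrist'); pickle.dump((s,o),open('w3.pkl','wb')); save('w3',s['image'])
C=Cam(s,o); print(C.proj(pose(LP,[[-.004,-.032,.096],[-.004,.032,.096],[-.092,0,.036]])))
g=pose(LP,[-.0372,0.0004,.0222])[0]
plan2(g,56.26,43,4,.45)
E
```

```text
clock: 5.58
tool_pos: [0.4529, -0.1767, 0.0585]
orientation: [-89.9, -43.0, 56.0]
force: [0.1, 0.5, -0.4]
opening: 0.0393
[[228.95356201 338.41467111]
 [333.76718163 338.3102443 ]
 [280.1231102  170.55413652]]
[-0.6, 0.69, 0.01, 0.02, -0.04, -0.0, 0.45]
[-0.6, 0.69, 0.01, 0.02, -0.04, -0.0, 0.45]
[-0.6, 0.69, 0.01, 0.02, -0.04, -0.0, 0.45]
[-0.6, 0.69, 0.01, 0.02, -0.04, -0.0, 0.45]
err mm [  0.26695462   1.45317459 -36.73282991]
```

View pics/w3.png

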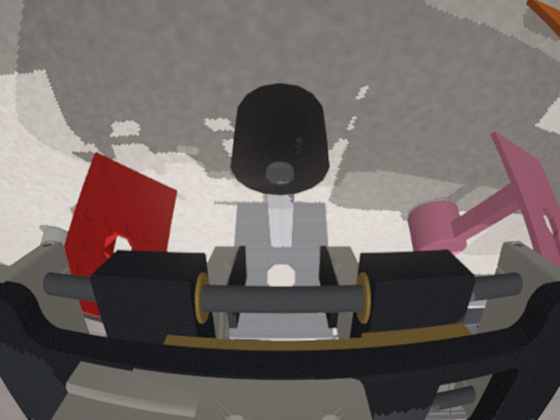

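```bash
python3 -m pendant '[[[-0.6,0.7,0,0,0,0,0.45],[-0.6,0.7,0,0,0,0,0.45],[0,0,0,0,0,0,0.45]]]'
python3 - <<'E'
from h import *
s=snapshot('side'); cv2.imwrite('pics/s2.png',cv2.resize(s['image'][200:330,200:400,::-1],None,fx=4,fy=4,interpolation=2))
g=pose(LP,[-.0372,0.0004,.0222])[0]
plan2(g,56.26,43,4,.45)
E
```

```text
clock: 5.88
tool_pos: [0.453, -0.1757, 0.0391]
orientation: [-89.8, -43.0, 55.9]
force: [-0.9, 0.3, -0.0]
opening: 0.0393
[-0.29, 0.33, -0.0, 0.01, -0.06, 0.0, 0.45]
[-0.29, 0.33, -0.0, 0.01, -0.06, 0.0, 0.45]
[-0.29, 0.33, -0.0, 0.01, -0.06, 0.0, 0.45]
[-0.29, 0.33, -0.0, 0.01, -0.06, 0.0, 0.45]
err mm [  0.35447526   0.34032921 -17.43968438]
```

View pics/s2.png

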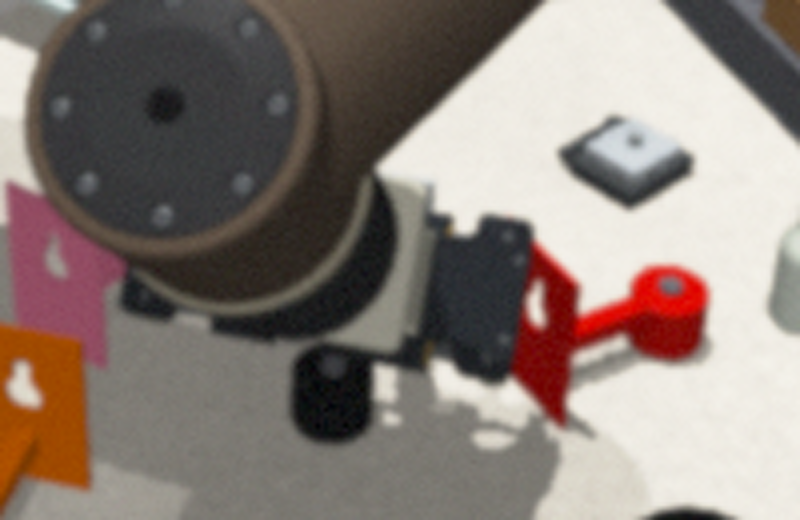

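```bash
python3 -m pendant '[[[-0.3,0.3,0,0,0,0,0.45],[-0.3,0.35,0,0,0,0,0.45],[-0.3,0.35,0,0,0,0,0.45],[-0.3,0.3,0,0,0,0,0.45],[0,0,0,0,0,0,0.45]]]'
python3 - <<'E'
from h import *
o=ctrl.get_obs(); s=snapshot('side'); cv2.imwrite('pics/s3.png',cv2.resize(s['image'][200:330,200:400,::-1],None,fx=4,fy=4,interpolation=2))
s=snapshot('wrist'); save('w4',s['image'])
C=Cam(s,o); print(C.proj(pose(LP,[[-.004,-.032,.096],[-.004,.032,.096],[-.092,0,.036]])),o['moment'])
E
```

```text
clock: 6.35
tool_pos: [0.4533, -0.1759, 0.0221]
orientation: [-89.9, -43.0, 56.0]
force: [-0.9, -1.0, 0.3]
opening: 0.0394
[[226.69041137 396.46347446]
 [335.69595539 396.50226384]
 [279.61643124 248.11120511]] [-1.87068626  1.22150535  0.04653617]
```

View pics/s3.png

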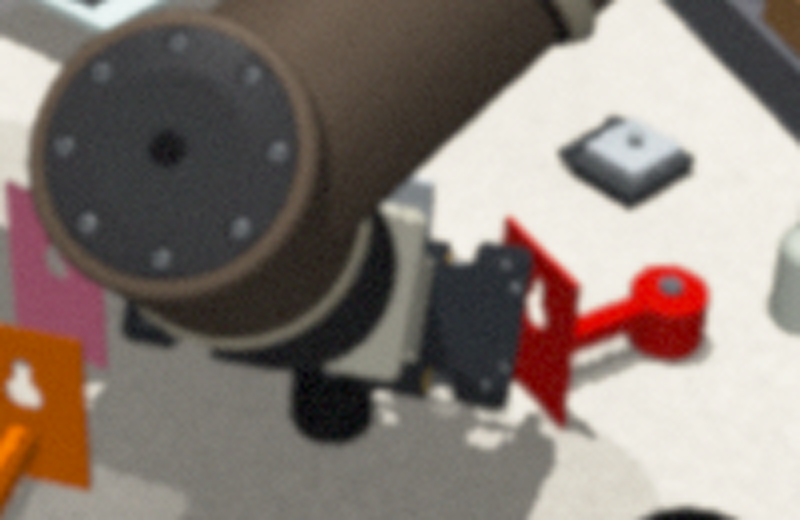

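View pics/w4.png

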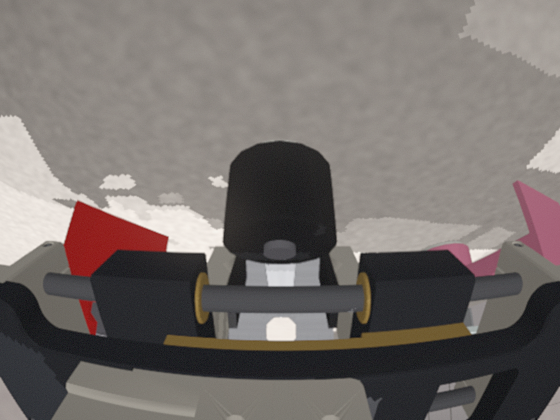

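```bash
python3 -m pendant '[[[0,0,0,0,0,0,0],[0,0,0,0,0,0,0],[0,0,0,0,0,0,0],[0,0,0,0,0,0,0],[0,0,0,0,0,0,0],[0,0,0,0,0,0,0]]]'; python3 -c "
from h import *
print(ctrl.get_obs()['moment'])"
```

```text
clock: 6.95
tool_pos: [0.4538, -0.1763, 0.0232]
orientation: [-90.0, -43.0, 56.1]
force: [1.0, -0.4, 1.4]
opening: 0.0135
[-1.71197582  1.01411242 -0.0459426 ]
```

```bash
python3 -m pendant '[[[0.2,-0.22,0,0,0,0,0],[0.4,-0.44,0,0,0,0,0],[0.7,-0.75,0,0,0,0,0],[1,-1.1,0,0,0,0,0],[1.4,-1.5,0,0,0,0,0],[1.4,-1.5,0,0,0,0,0],[1.4,-1.5,0,0,0,0,0],[1.4,-1.5,0,0,0,0,0],[1.4,-1.5,0,0,0,0,0],[1,-1.1,0,0,0,0,0],[0,0,0,0,0,0,0]]]'
python3 - <<'E'
from h import *
o=ctrl.get_obs();s=snapshot('wrist'); save('w5',s['image']);pickle.dump((s,o),open('w5.pkl','wb'))
s=snapshot('side'); save('s5',s['image']);print(o['moment'])
E
```

```text
clock: 7.87
tool_pos: [0.4543, -0.1774, 0.1787]
orientation: [-90.5, -42.9, 56.5]
force: [0.1, 0.2, -1.5]
opening: 0.014
[-2.20299313  1.39424517 -0.05197986]
```

View pics/w5.png

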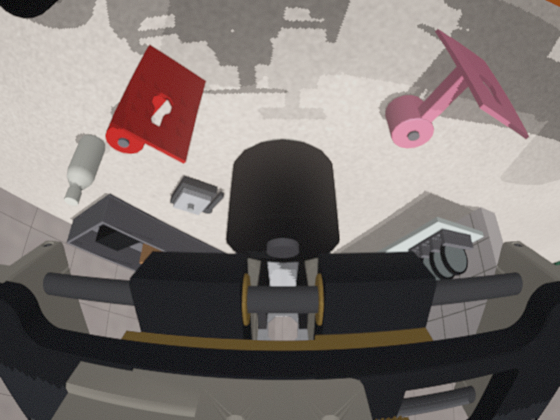

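View pics/s5.png

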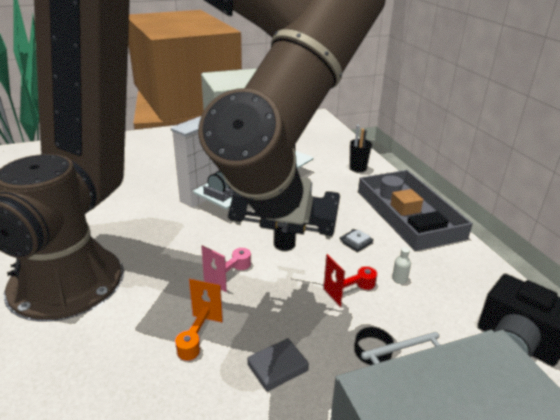

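```bash
cat >> h.py <<'E'
WP=np.array([.4894,.3113,np.radians(121.25)])
E
python3 - <<'E'
from h import *
plan2(pose(WP,[-.2,.06,.33])[0],121.25,43,14,0)
E
```

```text
[2.25, 0.59, 0.61, 3.18, -3.4, -0.01, 0]
[2.28, 0.62, 0.44, 3.18, -3.4, -0.01, 0]
[2.3, 0.64, 0.27, 3.18, -3.4, -0.01, 0]
[2.31, 0.65, 0.1, 3.18, -3.4, -0.01, 0]
[2.31, 0.65, -0.07, 3.18, -3.4, -0.01, 0]
[2.3, 0.64, -0.25, 3.18, -3.4, -0.01, 0]
[2.28, 0.62, -0.42, 3.18, -3.4, -0.01, 0]
[2.26, 0.59, -0.59, 3.18, -3.4, -0.01, 0]
[2.22, 0.56, -0.75, 3.18, -3.4, -0.01, 0]
[2.17, 0.51, -0.91, 3.18, -3.4, -0.01, 0]
[2.11, 0.46, -1.06, 3.18, -3.4, -0.01, 0]
[2.04, 0.39, -1.21, 3.18, -3.4, -0.01, 0]
[1.96, 0.32, -1.35, 3.18, -3.4, -0.01, 0]
[1.88, 0.24, -1.48, 3.18, -3.4, -0.01, 0]
err mm [ 88.46781745 285.63684498 154.51244617]
```

```bash
python3 -m pendant '[[[2.2,0.6,0.6,3.2,-3.4,0,0],[2.3,0.6,0.4,3.2,-3.4,0,0],[2.3,0.6,0.3,3.2,-3.4,0,0],[2.3,0.6,0.1,3.2,-3.4,0,0],[2.3,0.6,-0.1,3.2,-3.4,0,0],[2.3,0.6,-0.2,3.2,-3.4,0,0],[2.3,0.6,-0.4,3.2,-3.4,0,0],[2.3,0.6,-0.6,3.2,-3.4,0,0],[2.2,0.5,-0.7,3.2,-3.4,0,0],[2.2,0.5,-0.9,3.2,-3.4,0,0],[2.1,0.5,-1.1,3.2,-3.4,0,0],[2.0,0.4,-1.2,3.2,-3.4,0,0]]]'
python3 - <<'E'
from h import *
plan2(pose(WP,[-.2,.06,.33])[0],121.25,43,3,0)
E
```

```text
clock: 8.97
tool_pos: [0.5284, 0.0676, 0.3074]
orientation: [-89.5, -43.2, 112.0]
force: [0.6, -0.5, -2.5]
opening: 0.0139
[1.33, 0.21, -0.94, 1.95, -2.26, 0.07, 0]
[1.29, 0.17, -1.0, 1.95, -2.26, 0.07, 0]
[1.25, 0.14, -1.05, 1.95, -2.26, 0.07, 0]
err mm [13.50334345 41.59697224 22.60070633]
```

```bash
python3 -m pendant '[[[1.3,0.2,-0.9,2,-2.2,0,0],[1.3,0.2,-1.0,2,-2.2,0,0],[1.3,0.1,-1.1,2,-2.2,0,0],[0,0,0,0,0,0,0],[0,0,0,0,0,0,0]]]'
python3 - <<'E'
from h import *
o=ctrl.get_obs();s=snapshot('wrist'); save('w6',s['image']);pickle.dump((s,o),open('w6.pkl','wb'))
print(o['tool_pos'],o['orientation'],Cam(s,o).proj(pose(WP,[[0,0,.17],[0,.2,.22],[0,-.2,.22]])))
E
```

```text
clock: 9.38
tool_pos: [0.5423, 0.1094, 0.3297]
orientation: [-89.7, -43.2, 120.9]
force: [-0.1, -0.2, -1.8]
opening: 0.0135
[0.54227291 0.10936795 0.32966398] [-89.71625975 -43.22434865 120.92345586] [[236.35922128 199.94443245]
 [390.62263726 232.67581347]
 [ 95.68870138 232.15037207]]
```

View pics/w6.png

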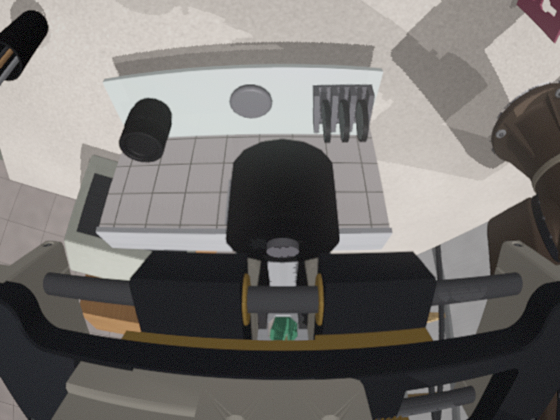

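```bash
python3 -m pendant '[[[0,0,1.5,0,0,0,0],[0,0,2.5,0,0,0,0],[0,0,1.5,0,0,0,0],[0,0,0,0,0,0,0],[0,0,0,0,0,0,0],[0,0,0,0,0,0,0]]]'
python3 - <<'E'
from h import *
o=ctrl.get_obs();s=snapshot('wrist'); save('w7',s['image']);pickle.dump((s,o),open('w7.pkl','wb'))
print(o['tool_pos'],o['orientation'],Cam(s,o).proj(pose(WP,[[0,0,.17],[0,.2,.22],[0,-.2,.22]])))
cv2.imwrite('pics/w7c.png',cv2.resize(s['image'][120:240,60:240,::-1],None,fx=4.4,fy=4.4,interpolation=2))
E
```

```text
clock: 9.93
tool_pos: [0.4951, 0.0796, 0.3311]
orientation: [-89.9, -43.2, 120.8]
force: [-0.8, 0.1, -1.5]
opening: 0.0139
[0.49510678 0.07956064 0.33105148] [-89.8639934  -43.15890208 120.8445877 ] [[196.71705457 199.99130394]
 [349.32539395 233.09921856]
 [ 67.35126013 230.79371255]]
```

View pics/w7c.png

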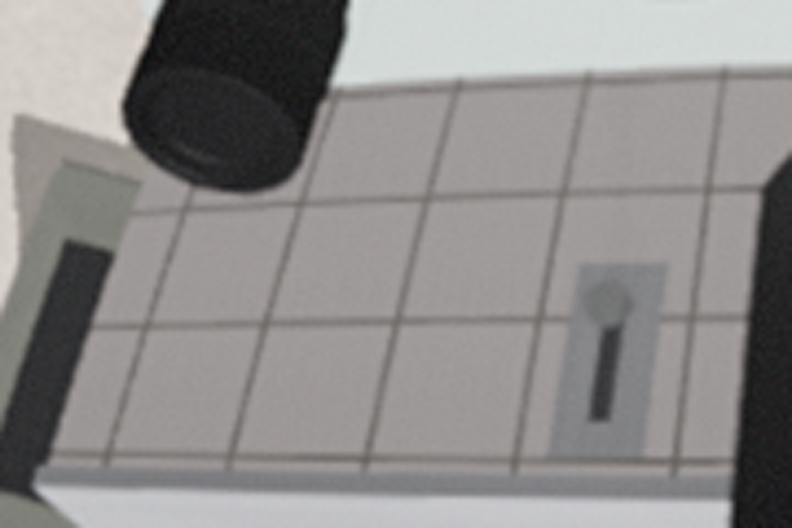

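View pics/w7.png

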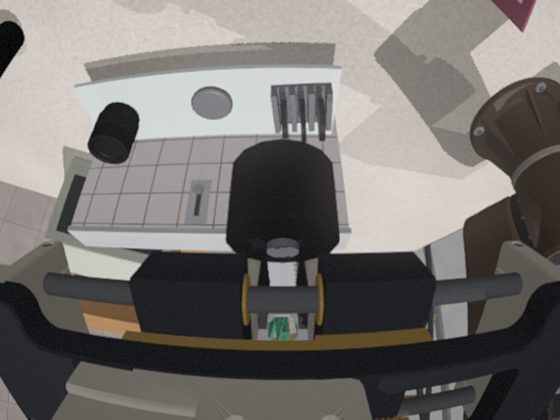

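Run:
```python
from h import *
s,o=pickle.load(open('w7.pkl','rb'))
a=cv2.resize(s['image'][170:235,175:220,::-1],None,fx=9,fy=9,interpolation=2)
a=cv2.convertScaleAbs(a,alpha=1.6,beta=-60)
b=cv2.resize(s['image'][200:250,315:360,::-1],None,fx=8,fy=8,interpolation=2)
b=np.vstack([b,np.zeros((a.shape[0]-b.shape[0],b.shape[1],3),np.uint8)])
cv2.imwrite('pics/w7d.png',np.hstack([a,b]))
```

```text
(no output)
```

View pics/w7d.png

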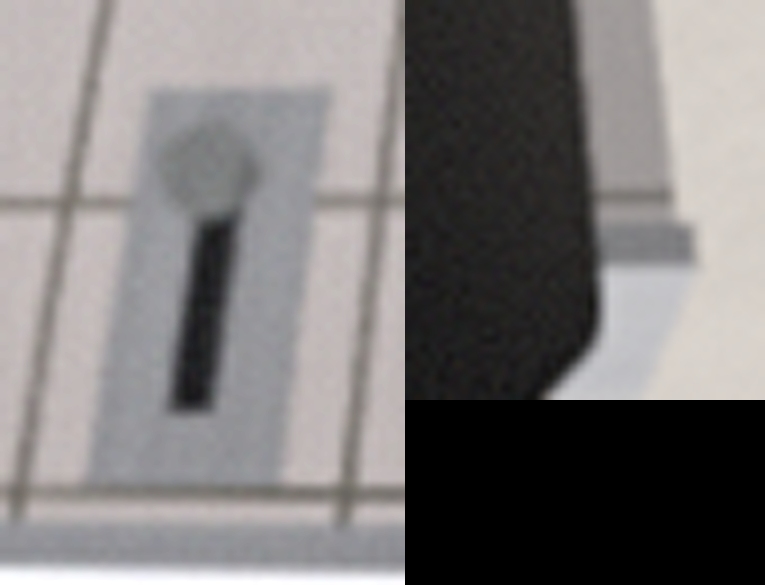

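Run:
```python
from h import *
s,o=pickle.load(open('w7.pkl','rb')); C=Cam(s,o)
c=lambda x,y: np.array([x/9+175-.45,y/9+170-.45])
tr=[(-1,-1,c(150,88)),(1,-1,c(332,88)),(1,1,c(285,482)),(-1,1,c(88,482))]
def f(q):
    p=q[:3];r=[]
    for a,b,uv in tr: r+=list(C.proj(pose(p,[0,a*q[4],.17+b*q[3]]))[0]-uv)
    r+=list(C.proj(pose(p,[-.012,0,q[5]]))[0]-c(208,162))
    r+=list(.3*(C.proj(pose(p,[0,.2,.22]))[0]-[349.4,231]))
    # cap/side: wall y=.2 vertical face edge
    r+=[(q[2]-np.radians(121.0))*60]
    # head diameter 100px
    d=C.proj(pose(p,[[-.012,.0075,q[5]],[-.012,-.0075,q[5]]])); r+=[np.linalg.norm(d[0]-d[1])-100/9]
    return np.array(r)
r=least_squares(f,[*WP,.03,.014,.16]); q=r.x
print(q[:2],np.degrees(q[2]),q[3:]); print(f(q).round(2))
J=r.jac; cov=np.linalg.inv(J.T@J)*.3**2; print(np.sqrt(np.diag(cov)).round(4))
for fx in (-.004,0,.004):
    g=least_squares(lambda z: f([*(WP[:2]+fx*np.array([-.519,.855])),WP[2],*z]),[.03,.014,.16]); print(fx,g.x,g.cost)
# height: slot / stud relation, at fixed track middle
```

```text
[0.4872819  0.31108911] 121.12611391116853 [0.03447144 0.01489747 0.15717452]
[ 0.13  0.18  0.22 -0.19 -0.18  0.01 -0.09 -0.1  -0.16 -0.02  0.36  0.76
  0.13 -0.43]
[0.0002 0.0004 0.0046 0.0002 0.0002 0.0005]
-0.004 [0.03448985 0.01486715 0.15970388] 20.33419614403584
0 [0.03448456 0.01495257 0.15733589] 6.664182252077733
0.004 [0.03448658 0.01503898 0.15496274] 5.1051410338701615
```

```bash
cat >> h.py <<'E'
WP=np.array([.4873,.3111,np.radians(121.1)])
def winv(P): return (np.asarray(P)-[WP[0],WP[1],0])@R.from_euler('z',WP[2]).as_matrix()
E
python3 - <<'E'
from h import *
s,o=pickle.load(open('w7.pkl','rb')); C=Cam(s,o)
for uv,z in [((272,85),.065),((272,85),.114),((280,137),.114),((303,140),.114),((334,85),.06),((318,137),.05),((133,160),.12),((139,110),.05)]: print(uv,z,winv(C.at_z(uv,z)).round(3))
for t in ['rack','lens']: print([ (d['bbox'],d['confidence']) for d in silhouettes(s,t)])
print(C.proj(pose(WP,[[-.06,.1,.114]])))
E
```

```text
(272, 85) 0.065 [-0.106  0.101  0.065]
(272, 85) 0.114 [-0.146  0.103  0.114]
(280, 137) 0.114 [-0.061  0.111  0.114]
(303, 140) 0.114 [-0.055  0.14   0.114]
(334, 85) 0.06 [-0.104  0.181  0.06 ]
(318, 137) 0.05 [0.009 0.17  0.05 ]
(133, 160) 0.12 [-0.03  -0.099  0.12 ]
(139, 110) 0.05 [-0.062 -0.098  0.05 ]
[([269.3, 84.0, 64.4, 58.1], 0.8), ([226.5, 136.8, 115.7, 203.4], 0.57)]
[([86.8, 98.7, 54.9, 65.1], 0.86)]
[[271.24829946 137.67607548]]
```

Run:
```python
from h import *
o=ctrl.get_obs(); print(winv(o['tool_pos']))
plan2(pose(WP,[-.095,.048,.1245])[0],121.1,43,12,0)
```

```text
[-0.20203213  0.11242943  0.33091076]
[-0.52, 1.86, -0.54, -0.0, -0.01, 0.01, 0]
[-0.52, 1.86, -0.54, -0.0, -0.01, 0.01, 0]
[-0.52, 1.86, -0.54, -0.0, -0.01, 0.01, 0]
[-0.52, 1.87, -0.54, -0.0, -0.01, 0.01, 0]
[-0.52, 1.87, -0.54, -0.0, -0.01, 0.01, 0]
[-0.52, 1.87, -0.54, -0.0, -0.01, 0.01, 0]
[-0.52, 1.87, -0.54, -0.0, -0.01, 0.01, 0]
[-0.52, 1.87, -0.54, -0.0, -0.01, 0.01, 0]
[-0.52, 1.87, -0.54, -0.0, -0.01, 0.01, 0]
[-0.52, 1.87, -0.54, -0.0, -0.01, 0.01, 0]
[-0.52, 1.87, -0.54, -0.0, -0.01, 0.01, 0]
[-0.52, 1.87, -0.54, -0.0, -0.01, 0.01, 0]
err mm [-1.16866083e-01  1.24928038e+02 -2.06410762e+02]
```

```bash
python3 -m pendant '[[[-0.5,1.9,-1.3,0,0,0,0],[-0.5,1.9,-1.3,0,0,0,0],[-0.5,1.9,-1.3,0,0,0,0],[-0.5,1.9,-1.3,0,0,0,0],[-0.5,1.9,-1.2,0,0,0,0],[-0.5,1.9,0,0,0,0,0],[-0.5,1.9,0,0,0,0,0],[-0.5,1.9,0,0,0,0,0],[-0.6,1.8,0,0,0,0,0],[-0.6,1.8,0,0,0,0,0],[-0.6,1.8,0,0,0,0,0],[0,0,0,0,0,0,0]]]'
python3 - <<'E'
from h import *
o=ctrl.get_obs(); print(winv(o['tool_pos']),o['orientation'],o['force'])
plan2(pose(WP,[-.095,.048,.1245])[0],121.1,43,2,0)
E
```

```text
clock: 11.08
tool_pos: [0.4967, 0.1984, 0.1379]
orientation: [-89.5, -43.3, 120.7]
force: [-1.2, -0.4, -2.2]
opening: 0.0136
[-0.10133216  0.05019816  0.13792123] [-89.45454822 -43.31325407 120.68814124] [-1.15192117 -0.40641879 -2.21425144]
[-0.23, 0.7, -0.11, -0.13, -0.15, 0.16, 0]
[-0.23, 0.71, -0.11, -0.13, -0.15, 0.16, 0]
err mm [ -1.38855308   6.5574419  -13.42122632]
```

```bash
python3 -m pendant '[[[-0.4,0.5,-0.1,-0.2,-0.2,0.2,0],[-0.4,0.5,0,-0.1,-0.1,0,0],[0.5,0.45,0,0,0,0,0],[0.5,0.45,0,0,0,0,0],[0.3,0.3,0,0,0,0,0],[0,0,0,0,0,0,0],[0,0,0,0,0,0,0]]]'
python3 - <<'E'
from h import *
o=ctrl.get_obs(); print(winv(o['tool_pos']),o['orientation'],o['force'],o['moment'])
s=snapshot('top'); save('t8',s['image'])
cv2.imwrite('pics/t8c.png',cv2.resize(s['image'][150:290,60:230,::-1],None,fx=4,fy=4,interpolation=2))
E
```

```text
clock: 11.67
tool_pos: [0.4902, 0.214, 0.1292]
orientation: [-90.5, -42.9, 121.5]
force: [-0.3, -0.2, -1.9]
opening: 0.0136
[-0.08464915  0.04769906  0.12922365] [-90.54999221 -42.91116273 121.45055959] [-0.2635669  -0.21727331 -1.87070745] [-2.28981707 -1.41050967  0.06175325]
```

View pics/t8c.png

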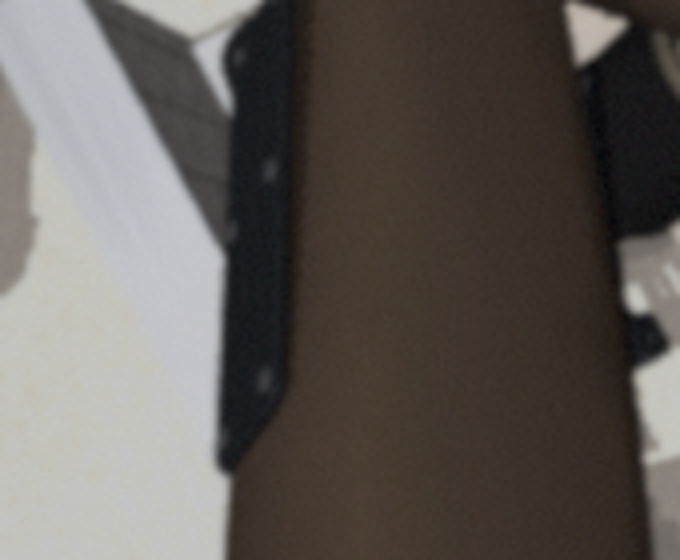

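```bash
python3 -m pendant '[[[0,0,0,0,0,0,0],[0,0,0,0,0,0,0]]]'
python3 - <<'E'
from h import *
for i in range(3):
    s=snapshot('side'); o=ctrl.get_obs(); print(winv(o['tool_pos']),o['orientation'],o['force'],o['qvel'].round(2))
save('s8',s['image'])
E
```

```text
clock: 11.88
tool_pos: [0.4903, 0.2136, 0.1287]
orientation: [-90.5, -42.9, 121.4]
force: [-0.4, 0.0, -2.2]
opening: 0.0138
[-0.08501608  0.0478256   0.12862395] [-90.47294019 -42.93398973 121.35375679] [ 0.34970527 -0.03571407 -2.31335935] [ 0.07  0.2  -0.13 -0.09  0.06 -0.04]
[-0.08505726  0.04786629  0.12855771] [-90.46316245 -42.93297707 121.34178248] [-0.26897861 -0.11596886 -1.61557947] [ 0.03  0.03 -0.09 -0.02 -0.08  0.03]
[-0.08501989  0.047876    0.12851488] [-90.45987064 -42.93606201 121.34188869] [ 0.09747556 -0.36208534 -2.07168991] [ 0.07  0.12  0.04 -0.17  0.04  0.01]
```

View pics/s8.png

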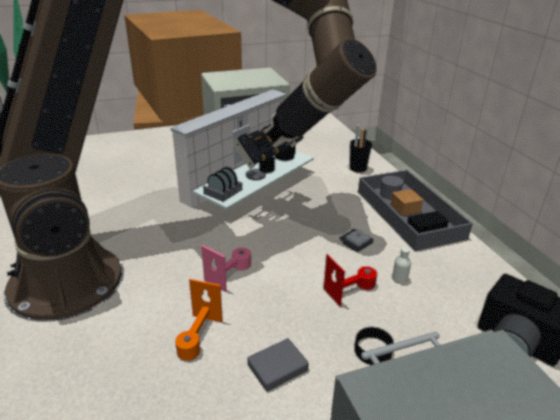

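Run:
```python
from h import *
im=cv2.imread('pics/s8.png'); a=cv2.resize(im[100:195,175:305],None,fx=6,fy=6,interpolation=2); cv2.imwrite('pics/s8c.png',a)
plan2(pose(WP,[-.085,.048,.1245])[0],121.1,43,1,0)
```

```text
[-0.27, 0.3, 0.01, 0.3, 0.18, -0.06, 0]
err mm [-0.11645071 -0.04701654 -4.01488442]
```

View pics/s8c.png

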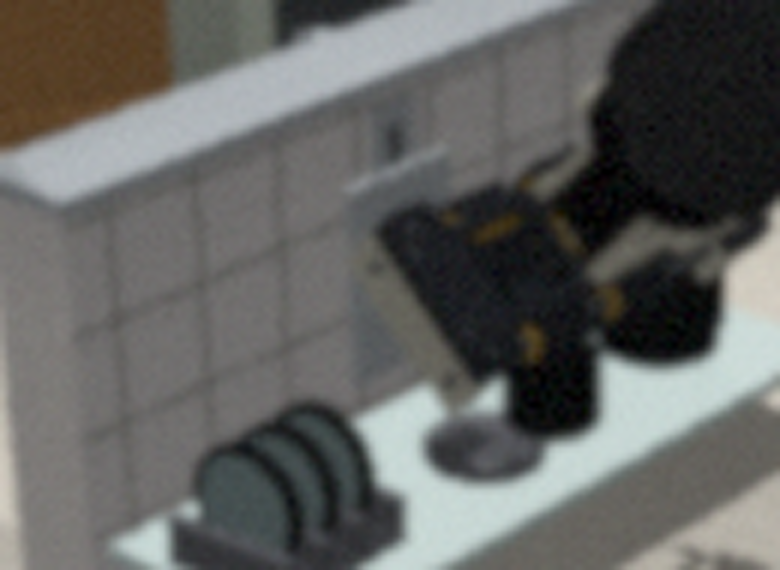

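```bash
python3 -m pendant '[[[-0.27,0.3,0,0.3,0.2,-0.1,0],[0.73,0.68,0,0,0,0,0],[0.73,0.68,0,0,0,0,0],[0.73,0.68,0,0,0,0,0],[0.36,0.34,0,0,0,0,0],[0,0,0,0,0,0,0],[0,0,0,0,0,0,0]]]'
python3 - <<'E'
from h import *
o=ctrl.get_obs(); print(winv(o['tool_pos']),o['orientation'],R.from_euler('z',-WP[2]).apply(o['force']),o['moment'])
E
```

```text
clock: 12.62
tool_pos: [0.4718, 0.2441, 0.1248]
orientation: [-90.0, -43.0, 121.2]
force: [-0.4, 0.2, -1.9]
opening: 0.0138
[-0.0493767   0.04787908  0.12477819] [-90.0106322  -43.02116289 121.17645201] [ 0.34698092  0.23239947 -1.92843438] [-2.32112563 -1.45152598 -0.06906712]
```

```bash
cat > st.py <<'E'
from h import *
o=ctrl.get_obs(); print('t',o['clock'],'tcpW',winv(o['tool_pos']).round(4),'ori',o['orientation'].round(2),'F',R.from_euler('z',-WP[2]).apply(o['force']).round(2),'M',R.from_euler('z',-WP[2]).apply(o['moment']).round(3))
E
python3 -m pendant '[[[0.15,0.14,0,0,0,0,0],[0.15,0.14,0,0,0,0,0],[0.15,0.14,0,0,0,0,0],[0,0,0,0,0,0,0]]]'>/dev/null; python3 st.py
python3 -m pendant '[[[0.15,0.14,0,0,0,0,0],[0,0,0,0,0,0,0]]]'>/dev/null; python3 st.py
```

```text
t 12.95 tcpW [-0.0435  0.0479  0.1245] ori [-89.97 -43.05 121.07] F [ 0.35 -0.46 -2.1 ] M [-0.052  2.736  0.03 ]
t 13.1167 tcpW [-0.0415  0.0479  0.1245] ori [-89.97 -43.05 121.07] F [-0.08  0.02 -1.05] M [-0.08   2.636 -0.009]
```

```bash
for i in 1 2 3; do :; done
python3 -m pendant '[[[0.11,0.1,0,0,0,0,0],[0,0,0,0,0,0,0]]]'>/dev/null; python3 st.py
python3 -m pendant '[[[0.11,0.1,0,0,0,0,0],[0,0,0,0,0,0,0]]]'>/dev/null; python3 st.py
```

```text
t 13.2833 tcpW [-0.04    0.0479  0.1245] ori [-89.97 -43.05 121.08] F [ 1.55  0.42 -2.25] M [-3.600e-02  2.733e+00  1.000e-03]
t 13.45 tcpW [-0.0385  0.0479  0.1246] ori [-89.98 -43.05 121.08] F [-0.13 -0.05 -2.01] M [-0.059  2.727  0.013]
```

```bash
python3 -m pendant '[[[0.07,0.07,0,0,0,0,0],[0,0,0,0,0,0,0]]]'>/dev/null; python3 st.py
python3 -m pendant '[[[0.07,0.07,0,0,0,0,0],[0,0,0,0,0,0,0]]]'>/dev/null; python3 st.py
```

```text
t 13.6167 tcpW [-0.0376  0.0479  0.1246] ori [-89.98 -43.04 121.09] F [-0.47 -1.17 -1.78] M [-0.029  2.73  -0.02 ]
t 13.7833 tcpW [-0.0366  0.0479  0.1245] ori [-89.98 -43.05 121.08] F [-0.72  0.31 -2.63] M [-0.066  2.746 -0.015]
```

```bash
python3 -m pendant '[[[0.07,0.07,0,0,0,0,0],[0,0,0,0,0,0,0]]]'>/dev/null; python3 st.py
python3 - <<'E'
from h import *
s=snapshot('side');save('s9',s['image'])
cv2.imwrite('pics/s9c.png',cv2.resize(s['image'][100:195,175:305,::-1],None,fx=6,fy=6,interpolation=2))
E
```

```text
t 13.95 tcpW [-0.0363  0.0479  0.1245] ori [-89.99 -42.98 121.1 ] F [-4.24  1.37 -0.31] M [0.162 3.381 0.219]
```

View pics/s9c.png

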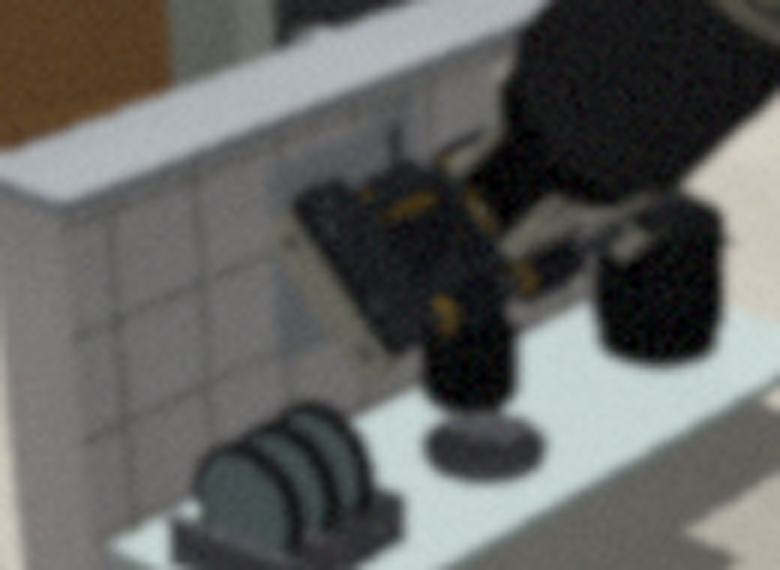

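```bash
python3 -m pendant '[[[-0.3,-0.28,0,0,0,0,0],[-0.36,-0.34,0,0,0,0,0],[0,0,-0.3,0,0,0,0],[0,0,-0.25,0,0,0,0],[0,0,0,0,0,0,0]]]'>/dev/null; python3 st.py
python3 -m pendant '[[[0,0,-0.1,0,0,0,0],[0,0,0,0,0,0,0]]]'>/dev/null; python3 st.py
```

```text
t 14.4167 tcpW [-0.0448  0.0417  0.1244] ori [-89.99 -43.05 121.08] F [-0.04 -0.48 -1.19] M [-6.400e-02  2.755e+00  2.000e-03]
t 14.5833 tcpW [-0.0446  0.0412  0.1244] ori [-89.97 -43.05 121.09] F [-0.36 -0.09 -1.91] M [-0.012  2.743 -0.03 ]
```

```bash
python3 -m pendant '[[[0,0,-0.06,0,0,0,0],[0,0,0,0,0,0,0]]]'>/dev/null; python3 st.py
python3 -m pendant '[[[0,0,-0.06,0,0,0,0],[0,0,0,0,0,0,0]]]'>/dev/null; python3 st.py
```

```text
t 14.75 tcpW [-0.0447  0.0407  0.1245] ori [-89.98 -43.04 121.09] F [-0.23 -0.03 -1.72] M [-0.031  2.667 -0.019]
t 14.9167 tcpW [-0.0448  0.0401  0.1245] ori [-89.98 -43.04 121.09] F [ 0.61 -0.09 -1.28] M [-0.076  2.71   0.026]
```

```bash
for r in 1; do python3 -m pendant '[[[0,0,-0.06,0,0,0,0],[0,0,0,0,0,0,0]]]'>/dev/null; python3 st.py; done
python3 -m pendant '[[[0,0,-0.06,0,0,0,0],[0,0,0,0,0,0,0]]]'>/dev/null; python3 st.py
```

```text
t 15.0833 tcpW [-0.0448  0.0395  0.1245] ori [-89.98 -43.04 121.09] F [-0.87  0.2  -1.61] M [-0.038  2.672 -0.003]
t 15.25 tcpW [-0.0448  0.0389  0.1245] ori [-89.98 -43.04 121.09] F [-0.13  0.53 -1.03] M [-0.059  2.776 -0.031]
```

```bash
python3 -m pendant '[[[0,0,-0.06,0,0,0,0],[0,0,0,0,0,0,0]]]'>/dev/null; python3 st.py
```

```text
t 15.4167 tcpW [-0.0448  0.0382  0.1245] ori [-89.98 -43.04 121.09] F [ 0.42 -0.72 -1.57] M [-0.041  2.734 -0.04 ]
```

```bash
python3 -m pendant '[[[0,0,-0.06,0,0,0,0],[0,0,0,0,0,0,0]]]'>/dev/null; python3 st.py
```

```text
t 15.5833 tcpW [-0.0448  0.0377  0.1245] ori [-89.98 -43.04 121.08] F [ 0.59 -0.16 -1.52] M [-0.043  2.703 -0.06 ]
```

```bash
python3 -m pendant '[[[0,0,-0.06,0,0,0,0],[0,0,0,0,0,0,0]]]'>/dev/null; python3 st.py
```

```text
t 15.75 tcpW [-0.0448  0.0372  0.1245] ori [-89.96 -43.04 121.08] F [-0.69  0.67 -1.57] M [-0.003  2.761  0.148]
```

```bash
python3 -m pendant '[[[0,0,-0.06,0,0,0,0],[0,0,0,0,0,0,0]]]'>/dev/null; python3 st.py
```

```text
t 15.9167 tcpW [-0.0448  0.037   0.1244] ori [-89.92 -43.05 121.07] F [-0.35  0.93 -1.35] M [0.294 2.822 0.426]
```

```bash
python3 -m pendant '[[[0,0,-0.06,0,0,0,0],[0,0,0,0,0,0,0]]]'>/dev/null; python3 st.py
```

```text
t 16.0833 tcpW [-0.0448  0.0367  0.1243] ori [-89.88 -43.05 121.06] F [-0.52  4.54 -1.83] M [0.824 2.996 0.974]
```

```bash
python3 -m pendant '[[[-0.1,-0.09,0.3,0,0,0,0],[0,0,0.2,0,0,0,0],[0.68,-0.73,0,0,0,0,0],[1.36,-1.46,0,0,0,0,0],[1.36,-1.46,0,0,0,0,0],[1.02,-1.1,0,0,0,0,0],[0.68,-0.73,-1,0,0,0,0],[0,0,-1.5,0,0,0,0],[0,0,-1.2,0,0,0,0],[0,0,-0.6,0,0,0,0],[0,0,0,0,0,0,0],[0,0,0,0,0,0,0]]]'>/dev/null; python3 st.py
python3 - <<'E'
from h import *
s=snapshot('side');save('s10',s['image'])
cv2.imwrite('pics/s10c.png',cv2.resize(s['image'][70:165,195:325,::-1],None,fx=6,fy=6,interpolation=2))
plan2(pose(WP,[-.0461,-.0021,.193])[0],121.1,43,1,0)
E
```

```text
t 17.0833 tcpW [-0.0461 -0.0017  0.1986] ori [-89.85 -43.07 121.01] F [ 0.09  0.35 -1.53] M [-0.009  2.767  0.05 ]
[-0.39, 0.41, -0.07, -0.09, -0.06, 0.07, 0]
err mm [ 0.5584041   0.33531007 -5.66420256]
```

View pics/s10c.png

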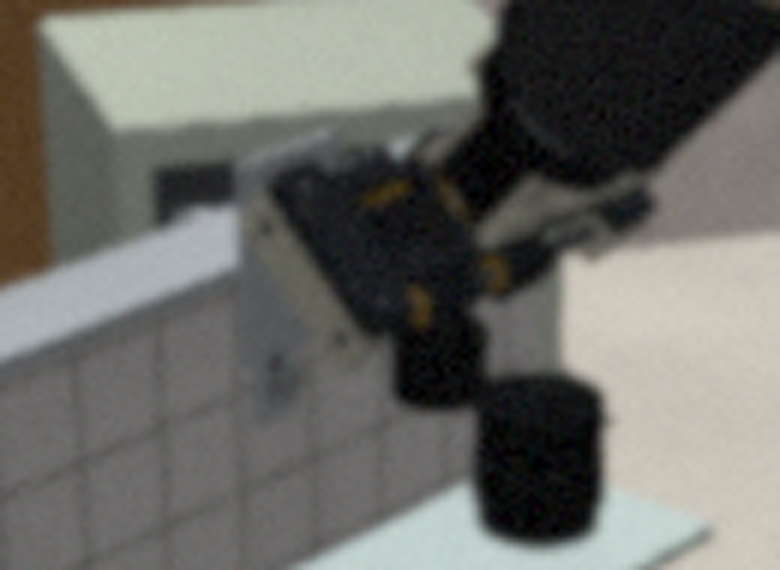

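```bash
python3 -m pendant '[[[-0.2,0.22,-0.05,-0.1,0,0,0],[-0.2,0.22,0,0,0,0,0],[-0.07,0.07,0,0,0,0,0],[-0.07,0.07,0,0,0,0,0],[0,0,0,0,0,0,0]]]'>/dev/null; python3 st.py
python3 -m pendant '[[[-0.07,0.07,0,0,0,0,0],[0,0,0,0,0,0,0]]]'>/dev/null; python3 st.py
```

```text
t 17.55 tcpW [-0.0463 -0.0023  0.1911] ori [-90.03 -43.05 121.05] F [ 0.66  0.21 -1.75] M [-0.016  2.745  0.06 ]
t 17.7167 tcpW [-0.0463 -0.0025  0.1903] ori [-90.08 -43.04 121.08] F [ 0.71  0.74 -1.51] M [-0.026  2.723 -0.012]
```

```bash
python3 -m pendant '[[[-0.05,0.05,0,0,0,0,0],[0,0,0,0,0,0,0]]]'>/dev/null; python3 st.py
```

```text
t 17.8833 tcpW [-0.0463 -0.0025  0.1896] ori [-90.07 -43.04 121.08] F [-0.44 -0.09 -3.23] M [-0.046  2.645  0.013]
```

```bash
python3 -m pendant '[[[-0.05,0.05,0,0,0,0,0],[0,0,0,0,0,0,0]]]'>/dev/null; python3 st.py
```

```text
t 18.05 tcpW [-0.0463 -0.0025  0.1889] ori [-90.07 -43.04 121.08] F [-0.61  0.04 -1.55] M [-4.000e-02  2.743e+00  1.000e-03]
```

```bash
python3 -m pendant '[[[-0.05,0.05,0,0,0,0,0],[0,0,0,0,0,0,0]]]'>/dev/null; python3 st.py
```

```text
t 18.2167 tcpW [-0.0463 -0.0025  0.1882] ori [-90.06 -43.04 121.08] F [ 0.72 -1.33 -1.76] M [-0.031  2.675  0.043]
```

```bash
python3 -m pendant '[[[-0.05,0.05,0,0,0,0,0],[0,0,0,0,0,0,0]]]'>/dev/null; python3 st.py
```

```text
t 18.3833 tcpW [-0.0464 -0.0025  0.1874] ori [-90.06 -43.04 121.07] F [-0.37  0.31 -1.92] M [0.006 2.724 0.007]
```

```bash
python3 -m pendant '[[[-0.05,0.05,0,0,0,0,0],[0,0,0,0,0,0,0]]]'>/dev/null; python3 st.py
```

```text
t 18.55 tcpW [-0.0464 -0.0026  0.1868] ori [-90.08 -43.04 121.08] F [ 0.66 -0.24 -1.03] M [-0.032  2.577  0.009]
```

```bash
python3 -m pendant '[[[-0.05,0.05,0,0,0,0,0],[0,0,0,0,0,0,0]]]'>/dev/null; python3 st.py
```

```text
t 18.7167 tcpW [-0.0464 -0.0026  0.1862] ori [-90.08 -43.05 121.09] F [-0.97  0.01 -0.51] M [-0.05   2.338  0.008]
```

```bash
python3 -m pendant '[[[-0.05,0.05,0,0,0,0,0],[0,0,0,0,0,0,0]]]'>/dev/null; python3 st.py
```

```text
t 18.8833 tcpW [-0.0465 -0.0026  0.1856] ori [-90.1  -43.04 121.1 ] F [-1.07 -0.23  0.61] M [0.028 2.057 0.035]
```

```bash
python3 -m pendant '[[[0.2,-0.22,0,0,0,0,0],[-0.73,-0.68,0,0,0,0,0],[-0.73,-0.68,0,0,0,0,0],[-1.02,1.1,0,0,0,0,0],[-1.36,1.46,0,0,0,0,0],[-1.36,1.46,0,0,0,0,0],[-0.61,0.66,0,0,0,0,0],[0,0,0,0,0,0,0],[0,0,0,0,0,0,0]]]'>/dev/null; python3 st.py
python3 - <<'E'
from h import *
plan2(pose(WP,[-.054,-.0021,.1245])[0],121.1,43,2,0)
E
```

```text
t 19.6333 tcpW [-0.0665 -0.0024  0.1238] ori [-89.94 -43.06 120.98] F [ 0.07  0.58 -0.89] M [-0.105  2.635 -0.024]
[0.48, 0.4, 0.02, 0.01, -0.04, 0.03, 0]
[0.48, 0.4, 0.02, 0.01, -0.04, 0.03, 0]
err mm [-6.72299633 10.57625031  0.68421032]
```

```bash
python3 -m pendant '[[[0.48,0.41,0.03,0,0,0,0],[0.46,0.4,0,0,0,0,0],[0,0,0,0,0,0,0],[0,0,0,0,0,0,0]]]'>/dev/null; python3 st.py
python3 - <<'E'
from h import *
plan2(pose(WP,[-.050,-.0021,.1245])[0],121.1,43,1,0)
s=snapshot('side');save('s11',s['image'])
cv2.imwrite('pics/s11c.png',cv2.resize(s['image'][80:175,195:325,::-1],None,fx=6,fy=6,interpolation=2))
E
```

```text
t 19.9667 tcpW [-0.0534 -0.0026  0.126 ] ori [-90.21 -43.02 121.23] F [-0.36 -0.34 -1.86] M [-0.033  2.741  0.081]
[0.14, 0.34, 0.05, 0.12, 0.1, 0.02, 0]
err mm [-2.14473987  2.62779899 -1.54935117]
```

View pics/s11c.png

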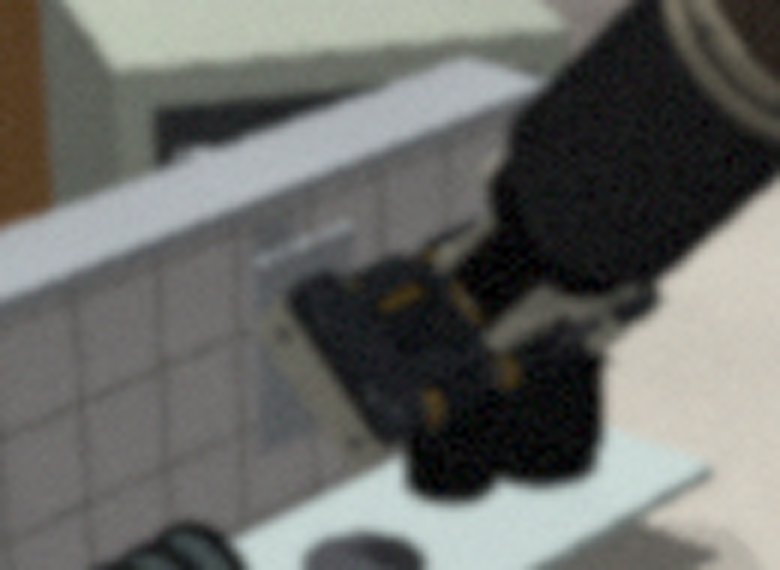

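```bash
python3 -m pendant '[[[-0.1,0.1,0.05,0.1,0.1,0,0],[0.1,0.1,0,0,0,0,0],[0,0,0,0,0,0,0],[0,0,0,0,0,0,0],[0,0,0,0,0,0,0]]]'>/dev/null; python3 st.py
python3 - <<'E'
from h import *
plan2(pose(WP,[-.050,-.0021,.1245])[0],121.1,43,1,0)
E
```

```text
t 20.4333 tcpW [-0.0527 -0.0018  0.1235] ori [-89.87 -43.04 120.93] F [ 0.09  0.9  -2.15] M [-0.041  2.723 -0.01 ]
[0.26, 0.11, -0.03, -0.01, -0.12, 0.04, 0]
err mm [-1.13245695  2.41948607  1.02954518]
```

```bash
python3 -m pendant '[[[0.14,0,-0.02,0,-0.1,0,0],[0,0,0,0,0,0,0],[0,0,0,0,0,0,0],[0,0,0,0,0,0,0]]]'>/dev/null; python3 st.py
```

```text
t 20.7667 tcpW [-0.0515 -0.002   0.1245] ori [-89.98 -43.04 121.08] F [ 0.64  0.52 -2.26] M [-0.091  2.739  0.009]
```

Aligned. Advance gently (lamp back now about 15 mm off the tiles).

```bash
python3 -m pendant '[[[0.11,0.1,0,0,0,0,0],[0.07,0.07,0,0,0,0,0],[0,0,0,0,0,0,0]]]'>/dev/null; python3 st.py
```

```text
t 21.0167 tcpW [-0.0488 -0.002   0.1245] ori [-89.97 -43.05 121.09] F [ 0.02  0.08 -2.21] M [-0.093  2.723 -0.017]
```

```bash
python3 -m pendant '[[[0.07,0.07,0,0,0,0,0],[0,0,0,0,0,0,0]]]'>/dev/null; python3 st.py
```

```text
t 21.1833 tcpW [-0.0479 -0.002   0.1245] ori [-89.98 -43.04 121.09] F [ 0.46 -0.31 -1.33] M [-0.056  2.687 -0.03 ]
```

```bash
python3 -m pendant '[[[0.07,0.07,0,0,0,0,0],[0,0,0,0,0,0,0]]]'>/dev/null; python3 st.py
```

```text
t 21.35 tcpW [-0.0469 -0.002   0.1244] ori [-89.97 -43.04 121.08] F [-0.07  0.09 -2.33] M [-0.076  2.723  0.012]
```

```bash
python3 -m pendant '[[[0.11,0.1,0,0,0,0,0],[0.11,0.1,0,0,0,0,0],[0,0,0,0,0,0,0]]]'>/dev/null; python3 st.py
```

```text
t 21.6 tcpW [-0.0438 -0.002   0.1245] ori [-89.98 -43.05 121.09] F [-0.01  0.41 -1.81] M [-0.074  2.76   0.044]
```

```bash
python3 -m pendant '[[[0.11,0.1,0,0,0,0,0],[0.11,0.1,0,0,0,0,0],[0,0,0,0,0,0,0]]]'>/dev/null; python3 st.py
```

```text
t 21.85 tcpW [-0.0408 -0.002   0.1245] ori [-89.98 -43.05 121.1 ] F [-0.24  0.79 -2.77] M [-0.006  2.728  0.009]
```

```bash
python3 -m pendant '[[[0.11,0.1,0,0,0,0,0],[0.07,0.07,0,0,0,0,0],[0,0,0,0,0,0,0]]]'>/dev/null; python3 st.py
```

```text
t 22.1 tcpW [-0.0384 -0.002   0.1245] ori [-89.98 -43.04 121.09] F [-0.19  0.52 -1.64] M [-0.016  2.721 -0.012]
```

```bash
python3 -m pendant '[[[0.07,0.07,0,0,0,0,0],[0.05,0.05,0,0,0,0,0],[0,0,0,0,0,0,0]]]'>/dev/null; python3 st.py
```

```text
t 22.35 tcpW [-0.0368 -0.002   0.1244] ori [-89.98 -43.04 121.08] F [-0.45  0.17 -1.85] M [-0.005  2.742 -0.042]
```

```bash
python3 -m pendant '[[[0.05,0.05,0,0,0,0,0],[0,0,0,0,0,0,0],[0,0,0,0,0,0,0]]]'>/dev/null; python3 st.py
```

```text
t 22.6 tcpW [-0.0363 -0.002   0.1244] ori [-89.98 -43.03 121.08] F [-0.45  0.06 -1.2 ] M [0.041 2.789 0.043]
```

```bash
python3 -m pendant '[[[-0.14,0.15,0,0,0,0,0],[-0.2,0.22,0,0,0,0,0],[-0.2,0.22,0,0,0,0,0],[0,0,0,0,0,0,0]]]'>/dev/null; python3 st.py
```

```text
t 22.9333 tcpW [-0.0363 -0.0019  0.1155] ori [-89.92 -43.03 121.02] F [-0.88 -0.69 -2.52] M [-0.073  3.338 -0.043]
```

```bash
python3 -m pendant '[[[-0.2,0.22,0,0,0,0,0],[-0.14,0.15,0,0,0,0,0],[0,0,0,0,0,0,0]]]'>/dev/null; python3 st.py
```

```text
t 23.1833 tcpW [-0.0363 -0.002   0.1108] ori [-89.95 -43.03 121.05] F [-1.89  0.08 -3.29] M [-0.112  3.571 -0.085]
```

```bash
python3 -m pendant '[[[-0.17,0.18,0,0,0,0,0],[-0.1,0.11,0,0,0,0,0],[0,0,0,0,0,0,0]]]'>/dev/null; python3 st.py
```

```text
t 23.4333 tcpW [-0.0363 -0.0021  0.1071] ori [-89.98 -43.02 121.07] F [-1.75 -0.11 -2.87] M [-0.231  3.707 -0.183]
```

```bash
python3 -m pendant '[[[-0.07,0.07,0,0,0,0,0],[0,0,0,0,0,0,0]]]'>/dev/null; python3 st.py
```

```text
t 23.6 tcpW [-0.0363 -0.0021  0.1064] ori [-89.99 -43.03 121.09] F [-2.98  0.   -2.19] M [-0.18   3.626 -0.148]
```

```bash
python3 -m pendant '[[[-0.07,0.07,0,0,0,0,0],[0,0,0,0,0,0,0]]]'>/dev/null; python3 st.py
```

```text
t 23.7667 tcpW [-0.0363 -0.0021  0.1054] ori [-90.   -43.03 121.09] F [-3.36  0.38 -0.15] M [-0.16   3.19  -0.132]
```

```bash
python3 -m pendant '[[[-0.07,0.07,0,0,0,0,0],[0,0,0,0,0,0,0]]]'>/dev/null; python3 st.py
```

```text
t 23.9333 tcpW [-0.0363 -0.0021  0.1045] ori [-90.   -43.03 121.09] F [-4.06 -0.85  0.27] M [-0.168  3.141 -0.099]
```

```bash
python3 -m pendant '[[[-0.07,0.07,0,0,0,0,0],[0,0,0,0,0,0,0],[0,0,0,0,0,0,0]]]'>/dev/null; python3 st.py
```

```text
t 24.1833 tcpW [-0.0363 -0.0021  0.1036] ori [-90.   -43.04 121.1 ] F [-3.85 -0.14  3.1 ] M [-0.127  2.8   -0.087]
```

```bash
python3 -m pendant '[[[-0.06,0.06,0,0,0,0,0],[0,0,0,0,0,0,0],[0,0,0,0,0,0,0]]]'>/dev/null; python3 st.py
python3 - <<'E'
from h import *
for i in range(5):
    s=snapshot('side'); o=ctrl.get_obs(); print(winv(o['tool_pos']).round(4),o['force'].round(2),o['moment'].round(2))
save('s12',s['image'])
cv2.imwrite('pics/s12c.png',cv2.resize(s['image'][80:175,195:325,::-1],None,fx=6,fy=6,interpolation=2))
E
```

```text
t 24.4333 tcpW [-0.0364 -0.0022  0.103 ] ori [-90.02 -43.04 121.12] F [-5.32 -0.03  5.42] M [-0.028  2.251  0.007]
[-0.0364 -0.0021  0.1029] [ 1.95 -4.31  4.88] [-1.94 -1.15 -0.07]
[-0.0364 -0.0022  0.1029] [ 2.82 -4.79  4.84] [-1.91 -1.16 -0.02]
[-0.0364 -0.0022  0.1029] [ 1.48 -3.99  5.22] [-1.92 -1.13 -0.01]
[-0.0364 -0.0021  0.1029] [ 2.09 -3.7   5.93] [-1.89 -1.14  0.05]
[-0.0364 -0.0021  0.1029] [ 2.23 -5.    5.19] [-1.84 -1.13 -0.07]
```

View pics/s12c.png

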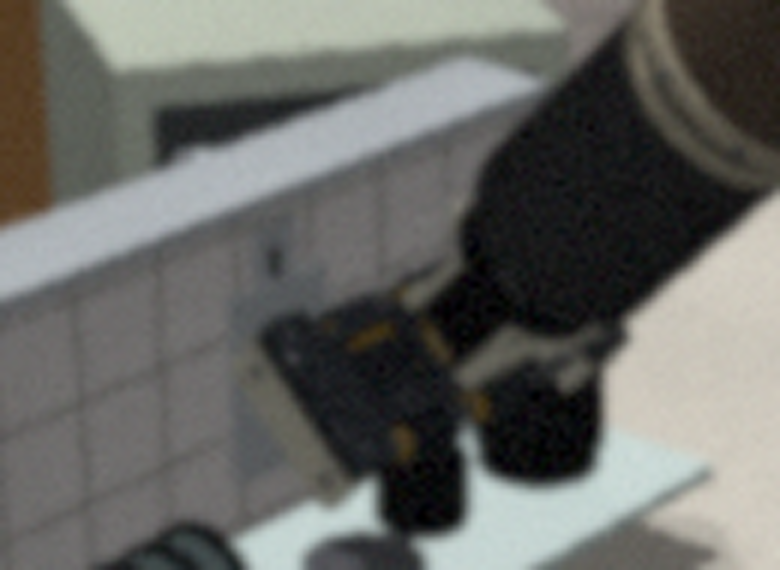

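```bash
python3 -m pendant '[[[-0.055,0.055,0,0,0,0,0],[0,0,0,0,0,0,0],[0,0,0,0,0,0,0],[0,0,0,0,0,0,0]]]'>/dev/null; python3 st.py
python3 - <<'E'
from h import *
f=[]
for i in range(4):
    s=snapshot('side'); o=ctrl.get_obs(); f.append(R.from_euler('z',-WP[2]).apply(o['force']))
print(np.mean(f,0),winv(o['tool_pos']))
E
```

```text
t 25.0167 tcpW [-0.0364 -0.0022  0.1023] ori [-90.03 -43.04 121.13] F [-4.06 -0.19  5.91] M [0.027 1.977 0.081]
[-5.47354636  0.60879965  5.9921831 ] [-0.03640184 -0.00217344  0.10230159]
```

```bash
python3 -m pendant '[[[-0.035,0.035,0,0,0,0,0],[0,0,0,0,0,0,0],[0,0,0,0,0,0,0],[0,0,0,0,0,0,0]]]'>/dev/null; python3 st.py
python3 -m pendant '[[[0.06,-0.08,0,0,0,0,0],[0.06,-0.08,0,0,0,0,0],[0,0,0,0,0,0,0],[0,0,0,0,0,0,0]]]'>/dev/null; python3 st.py
```

```text
t 25.55 tcpW [-0.0364 -0.0022  0.1021] ori [-90.05 -43.05 121.15] F [-5.85 -0.02  7.2 ] M [0.118 1.738 0.128]
t 25.8833 tcpW [-0.0364 -0.002   0.1031] ori [-89.95 -43.05 121.07] F [-2.59 -0.39  1.19] M [-0.227  2.586 -0.163]
```

```bash
python3 -m pendant '[[[0.03,-0.04,0,0,0,0,0],[0,0,0,0,0,0,0.1],[0,0,0,0,0,0,0.22],[0,0,0,0,0,0,0.35],[0,0,0,0,0,0,0.4],[0,0,0,0,0,0,0.4],[0,0,0,0,0,0,0.4]]]'; python3 st.py
python3 - <<'E'
from h import *
s=snapshot('side');save('s13',s['image'])
cv2.imwrite('pics/s13c.png',cv2.resize(s['image'][80:175,195:325,::-1],None,fx=6,fy=6,interpolation=2))
s=snapshot('wrist');save('w13',s['image'])
E
```

```text
clock: 26.47
tool_pos: [0.5077, 0.281, 0.1038]
orientation: [-90.0, -43.1, 121.1]
force: [-0.0, -0.5, -0.6]
opening: 0.0341
t 26.4667 tcpW [-0.0363 -0.0019  0.1038] ori [-89.96 -43.06 121.08] F [-0.4  0.3 -0.6] M [-0.042  2.271  0.019]
```

View pics/s13c.png

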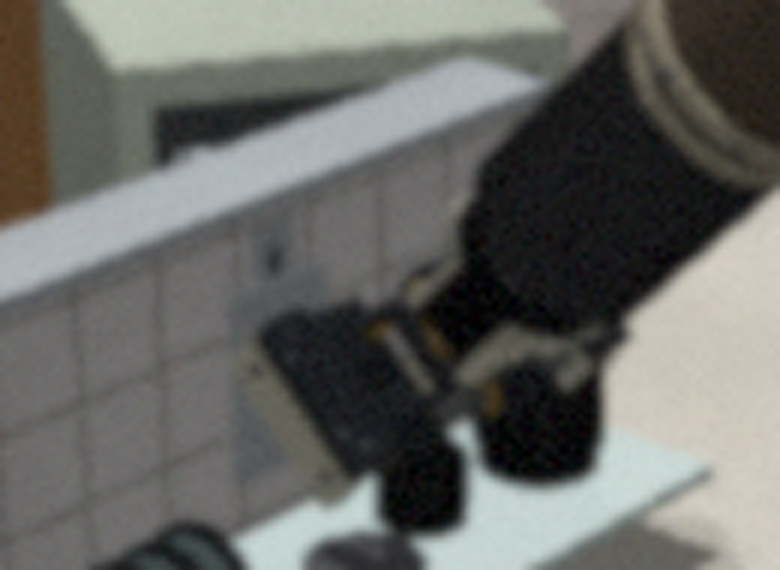

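View pics/w13.png

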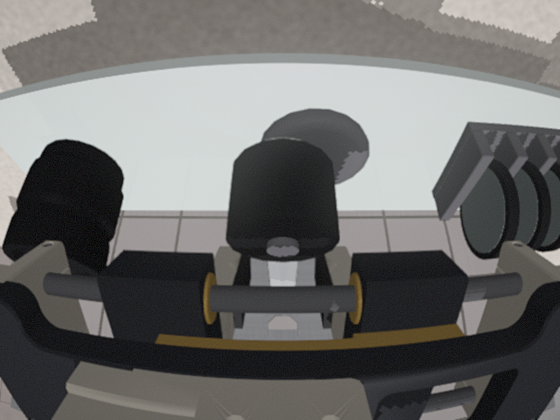

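```bash
python3 -m pendant '[[[0,-0.3,0,0,0,0,0.4],[0,-0.6,0,0,0,0,0.4],[0,-1,0,0,0,0,0.4],[0,-1.5,0,0,0,0,0.4],[0,-2,0,0,0,0,0.4],[0,-2.5,0,0,0,0,0.4],[0,-2.5,0,0,0,0,0.4],[0,-2.5,0,0,0,0,0.4],[0,-2.5,0,0,0,0,0.4],[0,-2,0,0,0,0,0.4],[0,0,0,0,0,0,0.4],[0,0,0,0,0,0,0.4]]]'
python3 - <<'E'
from h import *
o=ctrl.get_obs();s=snapshot('wrist');save('w14',s['image']);pickle.dump((s,o),open('w14.pkl','wb'))
s=snapshot('side');save('s14',s['image'])
cv2.imwrite('pics/s14c.png',cv2.resize(s['image'][80:205,170:320,::-1],None,fx=4.6,fy=4.6,interpolation=2))
E
```

```text
clock: 27.57
tool_pos: [0.5703, 0.1781, 0.2323]
orientation: [-90.2, -43.0, 121.1]
force: [-0.6, 0.7, -1.2]
opening: 0.0352
```

View pics/w14.png

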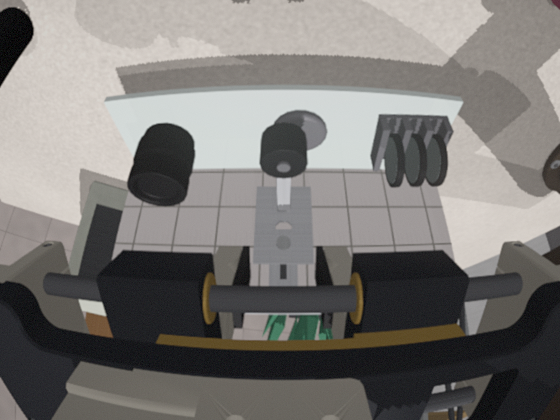

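View pics/s14c.png

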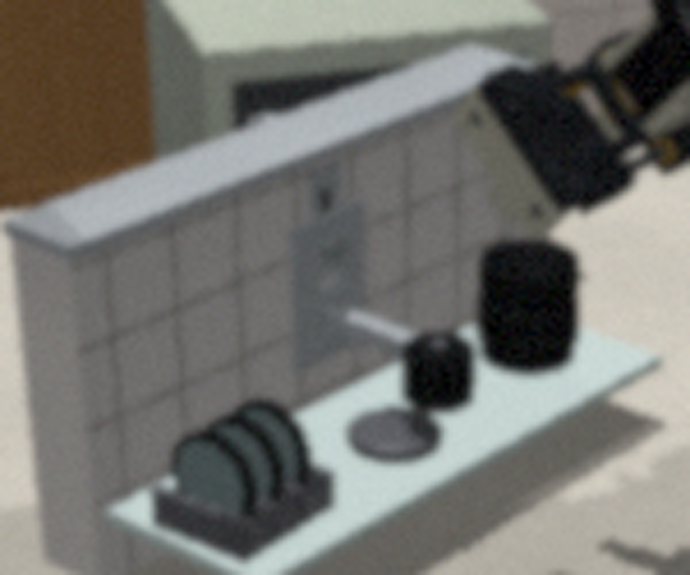

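Run:
```python
from h import *
s,o=pickle.load(open('w14.pkl','rb'))
o2=ctrl.get_obs(); s2=snapshot('wrist'); 
print('diff',np.abs(s2['image'][120:262,250:320].astype(int)-s['image'][120:262,250:320]).mean())
C=Cam(s2,o2); cv2.imwrite('pics/w14c.png',cv2.resize(s2['image'][115:270,245:325,::-1],None,fx=3.8,fy=3.8,interpolation=2))
W2=WP.copy(); 
L=[(C,[-.092,0,.036]),(C,[-.004,-.032,0]),(C,[-.004,.032,0]),(C,[-.004,-.032,.096]),(C,[-.004,.032,.096])]
# predicted for lamp hanging at wall y -.0022, x +.0011, z=.0815
print(C.proj(pose(WP,[np.array(l)+[.001,-.0022,.0815] for _,l in L])).round(1))
```

```text
diff 4.304292421193829
[[280.6 165.9]
 [253.7 186.8]
 [308.3 186.7]
 [250.1 264.4]
 [311.9 264.3]]
```

View pics/w14c.png

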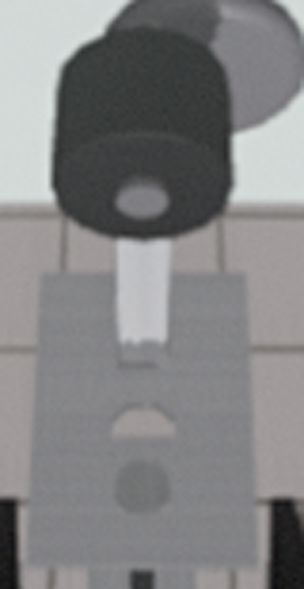

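```bash
python3 -c "
from h import *
print(ctrl.get_obs()['clock'],ctrl.close_job())"
```

```text
the job is handed in; nothing more can be done
27.7167 None
```

The lamp (the grey one with the black head) is hanging on the stud, let go and upright, and I handed the job in at 27.7 s of the 67 s allowed. The judge gave no verdict, and the stud joint itself is not reported.

**What I did:**
- **Grip:** I gripped the bar with the tool leaning 43° so the gripper body cleared the red look-alike, which did not move.
- **Finding the stud:** The wrist camera put the stud at about 157 mm above the counter. I then touched the tiles, the side of the stud head and its top with forces up to about 5 N. The height agreed with the camera; sideways it differed by about 2 mm, and I went by touch.
- **Hanging it:** The keyhole went over the stud head without contact force. I slid the lamp down, pressed it home, eased off, opened the gripper and drew back.

**Last checks:**
- **Press:** The largest upward force read was about 9 N. The stud's give works out at about 2.4 mm from the arm's travel and 3 to 3.5 mm from force, some of which is friction on the tiles. Both lie between the required 1.5 mm and the 6 mm limit.
- **Hang:** Pictures after retreating show the plate flat on the tiles with the stud head centred over its slot, about 2 px from where I expected the lamp. I saw no movement between two frames, though I compared them only roughly.
- **Surroundings:** The rack, lens and cap on the shelf looked undisturbed. I did not measure the bystanders on the counter again.

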